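# Charge the mill jar and weigh the empty cup

### The arm

A 6-joint arm with a two-finger parallel gripper is mounted at the origin on the work surface. World frame = base frame: x ahead of the robot, y to its left, z up, the work surface at z = 0. Lengths are in m, angles in rad, forces in N, time in s.
With the tool pointing down it reaches from about 0.35 to 0.925 m from the base axis. Payload 6.4 kg.
Tool frame: the origin (TCP) lies between the finger pads; the fingertips stand 22 mm ahead of it and the grasp point (between the pads) lies 3 mm ahead of it; z points along the fingers, y is the line along which they close (so a half turn about z gives the same grasp; the last joint's range is limited). The gripper opens to 94 mm and grips with 3 to 60 N. Pads are 16 mm wide; open, the fingers measure 119 mm over their backs; the gripper's body (75 mm by 177 mm) begins 78 mm behind the grasp point.
Start: joints at [0.929, 0.245, 1.558, -0, 1.339, -0.174], TCP at [0.293, 0.58, 0.189] pointing down, gripper open.
Joint ranges: [-3.13, 3.13], [-1.02, 2.26], [0.13, 2.54], [-0.95, 4.09], [0.21, 2.88], [-2.74, 2.74]. Speed limits (rad/s): [2.57, 2.57, 3.14, 3.14, 3.14, 3.14].

### API

Orientations are given as a unit quaternion [w, x, y, z].
In Python, from bench import manip gives the robot as it stands.
- The arm moves only by the tool send_rows, never from a script. Its argument "series" is a list of rows, each an object with "grip": the gripper command: -1 is shut, 1 is fully open, values between are in proportion; "translation": the shift along the tool's x, y, z in cm, a list of three; "twist": the turn about the tool's z in degrees. In form: [{"grip": grip, "translation": [tx, ty, tz], "twist": twist}, ...]. A call has exactly 10 rows; each row shifts and turns the commanded pose from where the row before left it, along the tool's axes as they then stand; what a row does not reach is not made up. A row lasts 1/10 s, in which the tool goes at most 50 mm and 8.59 degrees, less where a joint would pass 70% of its speed; a pose out of reach is approached as far as the arm can. A call with a gripper value outside its range is refused whole. The fingers move at their own pace and stop on an object; "grip_force" is the grip in N (left out, the last holds). Time passes only in rows, so rows that do not move let the fingers close, or fill a call up. It gives the time, the measured TCP pose, the force, the opening and the grip force at its end, in the units of the state.
- manip.read_state(): the state, without advancing time (a new reading comes with each control period).
- manip.grab_frame(name): name is "scene" or "top" or "wrist"; returns the picture (420x560x3 uint8, red, green, blue); there is no depth.
- manip.camera_params(name): a dict with "fovy" (degrees; the focal length in pixels is half the picture's height over the tangent of half this angle, whatever the lens; pixels are square), "cx", "cy" (the principal point, pixels), "rvec" (rotation vector, rad) and "tvec" (3), from world to camera coordinates, as OpenCV has them. Camera axes: x right, y down, z forward; pixel columns grow to the right and rows downward; lengths in m; the calibration is good to about 2 mm. The wrist camera is an equidistant fisheye: a pixel r from the principal point sees the ray r / f radians off the axis. A picture is of the moment at which its call begins: read the wrist's pose just before it. camera_params takes no time and is no camera call; for the wrist camera it gives the pose at the moment of the call.
- manip.sign_off(): hands the job in; it is judged then, once.
The state is a dict: "clock": time; "joint_pos": joint angles; "qd": joint speeds; "joint_efforts": joint torques, N m; "tcp_pos": TCP position; "eef_rot": TCP orientation; "contact_force": force on the tool from outside, world axes, zero at the start; "moment": the same for the moment, N m; "grip_width": finger opening in m; "gripper_force": force on a finger pad.
Only numpy, scipy, OpenCV 4.12 (cv2) and the standard library are available. Lean on these libraries where they do the work, as an engineer would, in place of code of your own. Each camera call takes 0.05 s, during which the arm holds its last target. There are 200 camera calls.

### The job

Pick up the aluminium cup of grinding balls standing under the boom of the stand, carry it to the bench mill with all the balls still in it, and pour all seven balls into the open steel grinding jar. Then gently stand the emptied cup upright near the middle of the balance pan and let it go. Leave the other things on the bench where they are.

Things in the scene. Friction and masses are not known exactly. Their poses are not given: they have to be found in the camera images.
- cup: Open aluminium cup with the balls. Flared, 52 mm wide at the foot, 74 mm at the rim, 85 mm tall, wall 3.5 mm, floor 5 mm, 70 g. Two flat black grip pads, 28 mm wide, 18 to 52 mm up, face +x and -x, 66 mm over both. Origin: centre of its underside; z: its axis, to the mouth. It stands on the bench under the boom: within 20 mm in x, 12 mm in y, 0.2 rad in yaw of the stand's origin.
- cup_mouth (a point): Centre of the cup's rim, on its axis 85 mm above the underside.
- boom_stand: Fixed stand whose level boom (14 mm thick, axis 235 mm up, x = -75 to +186 mm) passes over the cup, so a gripper pointing straight down is blocked; come in slantwise from its right (-y) side. The boom points roughly at the robot (-x); post, 14 mm, at x = +170 mm with a 32 mm clamp; foot x = +120 to +250, y = -55 to +55, 14 mm tall. Origin: on the bench under the boom.
- jar_mouth (a point): Centre of the mouth of the open, upright steel grinding jar, at rim height, 102 mm above the bench. Outer diameter 110 mm, inner 100 mm, inner depth 64 mm.
- mill: Fixed bench mill that carries the jar. Origin: on the bench straight below the jar's centre. Grey base plate 170 x 170 x 30 mm centred there; a white housing 95 mm tall (knob to 107 mm) fills x = +78 to +152 mm, y = -85 to +85 mm; two clamp knobs, 22 mm wide, tops at 80 mm, stand at y = -68 and +68 mm.
- pan (a point): Centre of the top of the balance's round steel pan, 78 mm above the bench; pan diameter 130 mm.
- balance: Fixed white balance under the pan. Origin: on the bench straight below the pan's centre. 180 mm wide (y), x = -140 to +90 mm; 66 mm tall, with a 40 mm low display and keypad at its -x end.
- ball1: One of seven equal white ceramic grinding balls, 22 mm diameter, 34 g, at first in the cup. Origin: its centre.
- ball2: One of seven equal white ceramic grinding balls, 22 mm diameter, 34 g, at first in the cup. Origin: its centre.
- ball3: One of seven equal white ceramic grinding balls, 22 mm diameter, 34 g, at first in the cup. Origin: its centre.
- ball4: One of seven equal white ceramic grinding balls, 22 mm diameter, 34 g, at first in the cup. Origin: its centre.
- ball5: One of seven equal white ceramic grinding balls, 22 mm diameter, 34 g, at first in the cup. Origin: its centre.
- ball6: One of seven equal white ceramic grinding balls, 22 mm diameter, 34 g, at first in the cup. Origin: its centre.
- ball7: One of seven equal white ceramic grinding balls, 22 mm diameter, 34 g, at first in the cup. Origin: its centre.
- bottle: Bystander, not to be disturbed: closed clear bottle with an orange cap, 70 mm diameter, 150 mm tall. Origin: centre of its underside.
- beaker: Bystander, not to be disturbed: empty clear glass beaker, 72 mm across the mouth, 95 mm tall. Origin: centre of its underside.
- sample_jar: Bystander, not to be disturbed: small closed jar with a black cap, 54 mm diameter, 65 mm tall, to the left of the cup. Origin: centre of its underside.
Not all that is in view belongs to the job. What is shaped like the cup but pink or yellow is not meant.

How it is judged:
By the outcome, as a careful person would: the job done as asked, in the order asked, and still so for the second after the job is handed in, with the robot touching nothing.
It also fails if it takes over 61 s, if anything falls off the work surface, if the arm or the gripper's body presses on something with over 40 N, if the wrist force passes 120 N, or if a joint passes its speed limit or range.

## Working session

There is one attempt and no reset: what is moved stays moved. The work goes in short steps, Python scripts to look and compute and a tool call to move; the robot and the scene stay as the last step left them, time stands still between calls to the robot, and variables do not carry over. Pictures are saved under pics/ and viewed, at most 10 in all, crops included, and the job is handed in when it is done.

Besides the shell and the picture viewer there is one more tool, called after "Emit:" in YAML: its name, and indented under it one key for each argument. send_rows: Moves the arm, as the interface text tells. Its arguments: {"type":"object","properties":{"series":{"type":"array","items":{"type":"object","properties":{"grip":{"type":"number"},"translation":{"type":"array","items":{"type":"number"}},"twist":{"type":"number"}}}},"grip_force":{"type":"number"}},"required":["series"]}

```bash
ls; mkdir -p pics
python3 - <<'E'
from bench import manip
import cv2
s=manip.read_state();print(s)
for n in("scene","top"):
    cv2.imwrite(f"pics/{n}0.png",cv2.resize(manip.grab_frame(n)[:,:,::-1],(784,588)))
    print(n,manip.camera_params(n))
print(manip.camera_params("wrist"))
E
```

```text
pics
{'clock': 0.0, 'joint_pos': array([ 9.28897303e-01,  2.45773905e-01,  1.55899161e+00, -1.68200903e-06,
        1.33869712e+00, -1.74096286e-01]), 'qd': array([-1.22486979e-04,  1.57792242e-05, -1.56432420e-03, -8.55727145e-04,
        5.67616526e-04, -7.37700263e-04]), 'joint_efforts': array([ 7.53913282e-04, -4.15836203e+01, -3.14605558e+01,  6.85274578e-02,
        3.32148490e-02, -1.47696637e-04]), 'tcp_pos': array([0.29271596, 0.57966123, 0.18758313]), 'eef_rot': array([-3.70226979e-04,  2.31774120e-01,  9.72769183e-01, -8.58568252e-04]), 'contact_force': array([0.62304042, 0.30472381, 0.06924657]), 'moment': array([-0.01054714,  0.01319183,  0.00482822]), 'gripper_force': 0.0, 'grip_width': 0.0936566490899844}
scene {'fovy': 54.044792964645055, 'cx': 276.3737688671263, 'cy': 204.50214429267987, 'rvec': array([ 1.88663656,  1.7976396 , -0.63128203]), 'tvec': array([-0.10493927, -0.41220041,  1.79365901])}
top {'fovy': 45.81350789224635, 'cx': 278.73017481192267, 'cy': 209.11586904403325, 'rvec': array([ 2.05737956, -2.15288935,  0.23747077]), 'tvec': array([0.10457083, 0.60850694, 1.39942503])}
{'fovy': 65.70646984690485, 'cx': 279.7504839703329, 'cy': 205.46497090165457, 'rvec': array([-2.46657021, -1.51777105, -0.21212762]), 'tvec': array([-0.64916785, -0.0281909 ,  0.39014063])}
```

View pics/scene0.png

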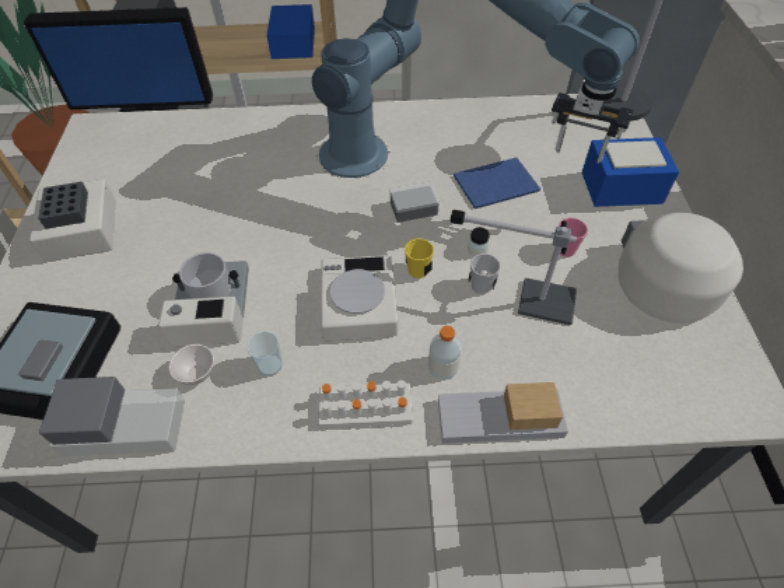

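View pics/top0.png

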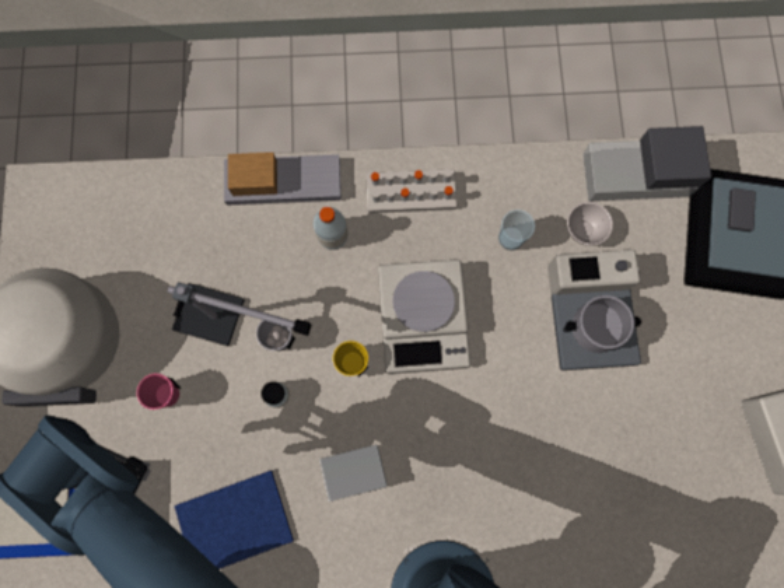

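The scene view (784x588) shows the aluminium cup at about (484,273) under the boom, with the yellow cup at (419,258) beside it. The pan is at (357,292) and the jar at (205,275). In the top view the cup is at (275,335), the yellow cup (351,358), the pan (425,301), the jar mouth (606,323), the boom from (180,290) to (308,328), and the bottle (330,228).

Emit:
send_rows:
  series:
    - {"grip": 1, "translation": [0, 0, -4], "twist": 0}
    - {"grip": 1, "translation": [0, 0, -4], "twist": 0}
    - {"grip": 1, "translation": [0, 0, 0], "twist": 8}
    - {"grip": 1, "translation": [0, 0, 0], "twist": 5}
    - {"grip": 1, "translation": [0, 0, 0], "twist": 0}
    - {"grip": 1, "translation": [0, 0, 0], "twist": 0}
    - {"grip": 1, "translation": [0, 0, 0], "twist": 0}
    - {"grip": 1, "translation": [0, 0, 0], "twist": 0}
    - {"grip": 1, "translation": [0, 0, 0], "twist": 0}
    - {"grip": 1, "translation": [0, 0, 0], "twist": 0}

```text
clock: 1.1
tcp_pos: [0.2931, 0.5801, 0.2685]
eef_rot: [-0.0, 0.34, 0.94, -0.0]
contact_force: [0.4, -0.4, 0.1]
grip_width: 0.0941
gripper_force: 0.0
```

Emit:
send_rows:
  series:
    - {"grip": 1, "translation": [-3.5, -3.3, 0], "twist": 0}
    - {"grip": 1, "translation": [-3.5, -3.3, 0], "twist": 0}
    - {"grip": 1, "translation": [-3.5, -3.3, 0], "twist": 0}
    - {"grip": 1, "translation": [-3.5, -3.3, 0], "twist": 0}
    - {"grip": 1, "translation": [-3.5, -3.3, 0], "twist": 0}
    - {"grip": 1, "translation": [-3.5, -3.3, 0], "twist": 0}
    - {"grip": 1, "translation": [-3.5, -3.3, 0], "twist": 0}
    - {"grip": 1, "translation": [-3.5, -3.3, 0], "twist": 0}
    - {"grip": 1, "translation": [-3.5, -3.3, 0], "twist": 0}
    - {"grip": 1, "translation": [-3.5, -3.3, 0], "twist": 0}

```text
clock: 2.1
tcp_pos: [0.3505, 0.1009, 0.269]
eef_rot: [0.001, 0.34, 0.94, 0.0]
contact_force: [0.5, -0.3, 0.1]
grip_width: 0.094
gripper_force: 0.0
```

```bash
python3 -c "
from h import *
st()"
```

```text
Traceback (most recent call last):
  File "h.py", line 20, in st
    print('t',round(s['clock'],2),'q',s['joint_pos'].round(3),'tcp',s['tcp_pos'].round(4),'F',s['contact_force'].round(1),'w',s['grip_width'].round(4),s['gripper_force']);print(M.round(3));return s,M
                                                                                                                              ^^^^^^^^^^^^^^^^^^^^^
AttributeError: 'float' object has no attribute 'round'
```

Emit:
send_rows:
  series:
    - {"grip": 1, "translation": [-3.5, -3.3, 0], "twist": 0}
    - {"grip": 1, "translation": [-3.5, -3.3, 0], "twist": 0}
    - {"grip": 1, "translation": [-3.5, -3.3, 0], "twist": 0}
    - {"grip": 1, "translation": [-3.5, -3.3, 0], "twist": 0}
    - {"grip": 1, "translation": [-3.0, -2.8, 0], "twist": 0}
    - {"grip": 1, "translation": [0, 0, 0], "twist": -7}
    - {"grip": 1, "translation": [0, 0, 0], "twist": -7}
    - {"grip": 1, "translation": [0, 0, 0], "twist": -6}
    - {"grip": 1, "translation": [3, 0, 0], "twist": 0}
    - {"grip": 1, "translation": [3, 0, 0], "twist": 0}

```text
clock: 3.1
tcp_pos: [0.3218, -0.1085, 0.2685]
eef_rot: [-0.001, 0.172, 0.985, 0.0]
contact_force: [-0.6, -0.4, 0.3]
grip_width: 0.094
gripper_force: 0.0
```

```bash
sed -i "s/s\['grip_width'\].round(4)/round(s['grip_width'],4)/" h.py; python3 -c "
from h import *
st()"
```

```text
t 3.1 q [-0.663 -0.638  2.172 -0.     1.609 -1.889] tcp [ 0.3218 -0.1085  0.2685] F [-0.6 -0.4  0.3] w 0.094 0.0
[[-0.941  0.338 -0.001]
 [ 0.338  0.941  0.001]
 [ 0.001  0.    -1.   ]]
```

Emit:
send_rows:
  series:
    - {"grip": 1, "translation": [0.9, 3.5, 0], "twist": 0}
    - {"grip": 1, "translation": [0.9, 3.5, 0], "twist": 0}
    - {"grip": 1, "translation": [0.9, 3.5, 0], "twist": 0}
    - {"grip": 1, "translation": [3, 0, 0], "twist": 0}
    - {"grip": 1, "translation": [3, 0, 0], "twist": 0}
    - {"grip": 1, "translation": [3, 0, 0], "twist": 0}
    - {"grip": 1, "translation": [3, 0, 0], "twist": 0}
    - {"grip": 1, "translation": [0, 0, 0], "twist": 0}
    - {"grip": 1, "translation": [0, 0, 0], "twist": 0}
    - {"grip": 1, "translation": [0, 0, 0], "twist": 0}

```text
clock: 4.1
tcp_pos: [0.2331, 0.0418, 0.2706]
eef_rot: [-0.004, 0.172, 0.985, -0.002]
contact_force: [-0.0, -0.3, 0.2]
grip_width: 0.0942
gripper_force: 0.0
```

```bash
python3 -c "
from h import *
st()"
```

```text
t 4.1 q [-0.311 -1.016  2.343 -0.005  1.821 -1.537] tcp [0.2331 0.0418 0.2706] F [-0.  -0.3  0.2] w 0.0942 0.0
[[-0.941  0.339 -0.008]
 [ 0.339  0.941 -0.002]
 [ 0.007 -0.005 -1.   ]]
```

Emit:
send_rows:
  series:
    - {"grip": 1, "translation": [4, 0, 0], "twist": 0}
    - {"grip": 1, "translation": [4, 0, 0], "twist": 0}
    - {"grip": 1, "translation": [4, 0, 0], "twist": 0}
    - {"grip": 1, "translation": [0, 0, 0], "twist": 0}
    - {"grip": 1, "translation": [0, 0, 0], "twist": 0}
    - {"grip": 1, "translation": [0, 0, 0], "twist": 0}
    - {"grip": 1, "translation": [0, 0, 0], "twist": 0}
    - {"grip": 1, "translation": [0, 0, 0], "twist": 0}
    - {"grip": 1, "translation": [0, 0, 0], "twist": 0}
    - {"grip": 1, "translation": [0, 0, 0], "twist": 0}

```text
clock: 5.1
tcp_pos: [0.1891, 0.1106, 0.2826]
eef_rot: [-0.028, 0.172, 0.984, -0.016]
contact_force: [-0.1, 0.1, -0.2]
grip_width: 0.094
gripper_force: 0.0
```

```bash
python3 -c "
from h import *
st()"
```

```text
t 5.1 q [ 0.023 -1.016  2.323 -0.022  1.895 -1.208] tcp [0.1891 0.1106 0.2826] F [-0.1  0.1 -0.2] w 0.094 0.0
[[-0.939  0.339 -0.061]
 [ 0.34   0.94  -0.022]
 [ 0.05  -0.042 -0.998]]
```

Emit:
send_rows:
  series:
    - {"grip": 1, "translation": [-2.7, -3.3, 0], "twist": 0}
    - {"grip": 1, "translation": [-2.7, -3.3, 0], "twist": 0}
    - {"grip": 1, "translation": [1.3, -0.7, -4], "twist": 0}
    - {"grip": 1, "translation": [1.3, -0.7, -4], "twist": 0}
    - {"grip": 1, "translation": [1.3, -0.7, -4], "twist": 0}
    - {"grip": 1, "translation": [1.3, -0.7, -4], "twist": 0}
    - {"grip": 1, "translation": [0, 0, 0], "twist": 0}
    - {"grip": 1, "translation": [0, 0, 0], "twist": 0}
    - {"grip": 1, "translation": [0, 0, 0], "twist": 0}
    - {"grip": 1, "translation": [0, 0, 0], "twist": 0}

```text
clock: 6.1
tcp_pos: [0.1754, 0.0273, 0.446]
eef_rot: [-0.031, 0.171, 0.985, -0.017]
contact_force: [0.4, 0.9, -0.7]
grip_width: 0.094
gripper_force: 0.0
```

```bash
python3 -c "
from h import *
st()"
```

```text
t 6.1 q [-0.432 -1.006  2.021 -0.059  2.178 -1.69 ] tcp [0.1754 0.0273 0.446 ] F [ 0.4  0.9 -0.7] w 0.094 0.0
[[-0.939  0.337 -0.068]
 [ 0.339  0.941 -0.022]
 [ 0.056 -0.044 -0.997]]
```

```bash
cat > kin.py <<'E'
import numpy as np
from scipy.optimize import least_squares
from scipy.spatial.transform import Rotation as R
lo=np.array([-3.13,-1.02,.13,-.95,.21,-2.74]);hi=np.array([3.13,2.26,2.54,4.09,2.88,2.74])
D=[([.9289,.24577,1.55899,0,1.3387,-.1741],[.29272,.57966,.18758]),([-.663,-.638,2.172,0,1.609,-1.889],[.3218,-.1085,.2685]),
([-.311,-1.016,2.343,-.005,1.821,-1.537],[.2331,.0418,.2706]),([.023,-1.016,2.323,-.022,1.895,-1.208],[.1891,.1106,.2826]),([-.432,-1.006,2.021,-.059,2.178,-1.69],[.1754,.0273,.446])]
def fk(q,p):
    H,d,a2,e,a3,c,s4,s6=p
    y=lambda a:R.from_euler('y',a);z=lambda a:R.from_euler('z',a)
    r=z(q[0]);x=np.array([0,0,H])+r.apply([0,d,0])
    r=r*y(q[1]);x=x+r.apply([0,0,a2]);r=r*y(q[2]);x=x+r.apply([e,0,a3])
    w=x;r=r*z(s4*q[3])*y(q[4]);x=x+r.apply([0,0,c]);r=r*z(s6*q[5]);return x,r,w
def fit(s4=1,s6=1):
    f=lambda v:np.concatenate([fk(q,[*v,s4,s6])[0]-t for q,t in D])
    s=least_squares(f,[.36,.11,.37,0,.38,.25]);return np.r_[s.x,s4,s6],abs(s.fun).max()
E
python3 - <<'E'
from kin import *
for s4 in(1,-1):
  for s6 in(1,-1):
    p,e=fit(s4,s6);print(p.round(4),e)
    for q,_ in (D[0],D[3],D[4]): print(fk(q,p)[1].as_matrix()[:,[0,2]].T.round(3).tolist())
from h import *
import cv2
c=manip.camera_params('scene');f=210/np.tan(np.radians(c['fovy']/2))
K=np.array([[f,0,c['cx']],[0,f,c['cy']],[0,0,1]])
print((cv2.projectPoints(np.array([[-.6,.22,.3],[-.6,.22,.6],[-.85,.31,.3],[-.85,.31,.6],[0,.8,.3],[0,.8,.6],[-.2,0,0],[-.2,.4,0]],float),c['rvec'],c['tvec'],K,None)[0][:,0]*1.4).round())
E
```

```text
[0.2736 0.1125 0.42   0.0663 0.5688 0.2971 1.     1.    ] 0.00014075346011305223
[[-0.451, -0.893, 0.002], [-0.001, -0.001, -1.0]]
[[-0.338, -0.94, 0.041], [-0.06, -0.022, -0.998]]
[[-0.337, -0.941, 0.044], [-0.068, -0.022, -0.997]]
[ 0.2736  0.1125  0.42    0.0663  0.5688  0.2971  1.     -1.    ] 0.00014075346011305223
[[-0.728, -0.685, 0.002], [-0.001, -0.001, -1.0]]
[[-0.37, 0.929, 0.002], [-0.06, -0.022, -0.998]]
[[0.549, 0.834, -0.056], [-0.068, -0.022, -0.997]]
[-0.0327  0.1079  0.4159  0.0389  0.5644  0.0131 -1.      1.    ] 0.009363136340345562
[[-0.451, -0.893, 0.002], [-0.001, -0.001, -1.0]]
[[-0.327, -0.945, 0.002], [-0.061, 0.019, -0.998]]
[[-0.277, -0.959, -0.056], [-0.027, 0.066, -0.997]]
[-0.0327  0.1079  0.4159  0.0389  0.5644  0.0131 -1.     -1.    ] 0.009363136340345562
[[-0.728, -0.685, 0.002], [-0.001, -0.001, -1.0]]
[[-0.381, 0.924, 0.041], [-0.061, 0.019, -0.998]]
[[0.496, 0.867, 0.044], [-0.027, 0.066, -0.997]]
[[ 412.  -37.]
 [ 414. -145.]
 [ 432.  -69.]
 [ 437. -172.]
 [ 641.   54.]
 [ 684.  -67.]
 [ 353.  115.]
 [ 473.  110.]]
```

```bash
cat >> kin.py <<'E'
P=fit()[0]; TZ=R.from_euler('z',np.pi/2)
def tool(q): x,r,_=fk(q,P); return x,r*TZ
def ik(x,r,q0,w=.3):
    def f(q):
        X,Q=tool(q);return np.r_[(X-x)/1.,w*(r.inv()*Q).as_rotvec()]
    s=least_squares(f,np.clip(q0,lo+1e-3,hi-1e-3),bounds=(lo,hi));return s.x,np.linalg.norm(s.fun[:3]),np.linalg.norm(s.fun[3:])/w
def ori(h,a,tw=0): # tool z slanted a from down toward azimuth h; tool y horizontal; tw = twist
    z=np.array([np.sin(a)*np.cos(h),np.sin(a)*np.sin(h),-np.cos(a)])
    y=np.array([-np.sin(h),np.cos(h),0])*(-1); x=np.cross(y,z)
    return R.from_matrix(np.c_[x,y,z])*R.from_euler('z',tw)
def step(q,tr,tw,w):
    x,r=tool(q);return ik(x+r.apply(np.array(tr)/100),r*R.from_euler('z',tw,degrees=True),q,w)[0]
E
python3 - <<'E'
from kin import *
for w in(.1,.3,1):
    q=D[2][0]
    for i in range(3): q=step(q,[4,0,0],0,w)
    x,r=tool(q);print('sim',w,x.round(3),r.as_matrix()[:,2].round(3),'obs .1891 .1106 .2826; -.061 -.022')
rng=np.random.default_rng(0)
for a in(35,45,55,65):
  for flip in(0,np.pi):
    for n,p in(('cup',[.537,.321,.038]),('cuplift',[.60,.30,.14]),('jar',[.47,-.34,.25]),('pan',[.59,.006,.12])):
      best={}
      for k in range(12):
        q,e,o=ik(np.array(p),ori(np.radians(160),np.radians(a),flip),[0.2*rng.normal(),rng.uniform(-.3,1.2),rng.uniform(.5,2),rng.uniform(-.9,4),rng.uniform(.5,2.5),rng.uniform(-2,2)])
        if e<1e-3 and o<1e-2: best[tuple(q.round(1))]=q
      print(a,round(flip,1),n,[v.round(2).tolist() for v in best.values()])
E
```

```text
sim 0.1 [0.13  0.086 0.282] [-0.259 -0.107 -0.96 ] obs .1891 .1106 .2826; -.061 -.022
sim 0.3 [0.163 0.1   0.282] [-0.145 -0.059 -0.988] obs .1891 .1106 .2826; -.061 -.022
sim 1 [0.197 0.114 0.283] [-0.03  -0.012 -0.999] obs .1891 .1106 .2826; -.061 -.022
35 0 cup [[0.21, 0.67, 1.38, 0.31, 1.63, -1.08]]
35 0 cuplift [[0.17, 0.67, 1.18, 0.3, 1.83, -1.06]]
35 0 jar [[-0.72, 0.46, 1.27, -0.23, 1.98, -1.97]]
35 0 pan [[-0.22, 0.59, 1.34, 0.08, 1.82, -1.45]]
35 3.1 cup [[0.21, 0.67, 1.38, 0.31, 1.63, 2.06]]
35 3.1 cuplift [[0.17, 0.67, 1.18, 0.3, 1.83, 2.08]]
35 3.1 jar [[-0.72, 0.46, 1.27, -0.23, 1.98, 1.18]]
35 3.1 pan [[-0.22, 0.59, 1.34, 0.08, 1.82, 1.7]]
45 0 cup [[0.18, 0.78, 1.28, 0.37, 1.78, -1.1]]
45 0 cuplift [[0.14, 0.78, 1.08, 0.37, 1.98, -1.05]]
45 0 jar [[-0.7, 0.57, 1.18, -0.29, 2.13, -1.98]]
45 0 pan [[-0.23, 0.71, 1.22, 0.09, 1.99, -1.45]]
45 3.1 cup [[0.18, 0.78, 1.28, 0.37, 1.78, 2.05]]
45 3.1 cuplift [[0.14, 0.78, 1.08, 0.37, 1.98, 2.09]]
45 3.1 jar [[-0.7, 0.57, 1.18, -0.29, 2.13, 1.16]]
45 3.1 pan [[-0.23, 0.71, 1.22, 0.09, 1.99, 1.7]]
55 0 cup [[0.16, 0.89, 1.18, 0.44, 1.93, -1.1]]
55 0 cuplift [[0.12, 0.88, 0.98, 0.46, 2.13, -1.03]]
55 0 jar [[-0.68, 0.68, 1.09, -0.36, 2.27, -2.0]]
55 0 pan [[-0.23, 0.83, 1.12, 0.12, 2.15, -1.44]]
55 3.1 cup [[0.16, 0.89, 1.18, 0.44, 1.93, 2.05]]
55 3.1 cuplift [[0.12, 0.88, 0.98, 0.46, 2.13, 2.11]]
55 3.1 jar [[-0.68, 0.68, 1.09, -0.36, 2.27, 1.14]]
55 3.1 pan [[-0.23, 0.83, 1.12, 0.12, 2.15, 1.7]]
65 0 cup [[0.14, 1.0, 1.09, 0.51, 2.08, -1.08]]
65 0 cuplift [[0.11, 0.99, 0.9, 0.55, 2.27, -0.99]]
65 0 jar [[-0.67, 0.78, 1.02, -0.44, 2.4, -2.05]]
65 0 pan [[-0.23, 0.94, 1.02, 0.14, 2.31, -1.43]]
65 3.1 cup [[0.14, 1.0, 1.09, 0.51, 2.08, 2.06]]
65 3.1 cuplift [[0.11, 0.99, 0.9, 0.55, 2.27, 2.15]]
65 3.1 jar [[-0.67, 0.78, 1.02, -0.44, 2.4, 1.09]]
65 3.1 pan [[-0.23, 0.94, 1.02, 0.14, 2.31, 1.71]]
```

```bash
nproc
cat > srch.py <<'E'
from kin import *
from multiprocessing import Pool
vm=np.array([2.57,2.57,3.14,3.14,3.14,3.14])*.07
def st2(q,d,w=.6):
    n=step(q,d,0,w);dq=n-q;return q+dq*min(1,(vm/np.maximum(abs(dq),1e-9)).min())
dirs=[np.array(v)/np.linalg.norm(v)*5 for v in np.ndindex(3,3,3) if v!=(1,1,1) for v in [np.array(v)-1.]]
def run(a):
    r,z,b=a
    x=np.array([r,0,z]);q,e,o=ik(x,ori(np.pi,0,0),[0,0,1.5,0,1.5,-1.5])
    if e>2e-3 or o>.02:return None
    az=np.radians(b);h=np.array([np.cos(az),np.sin(az),0]);tr=[]
    for k in range(5):
        best=max(((tool(n)[1].as_matrix()[:,2]@h,i,n) for i,d in enumerate(dirs) for n in [st2(q,d)]),key=lambda t:t[0])
        q=best[2];tr.append(dirs[best[1]].round(1).tolist())
    X,Q=tool(q);return best[0],a,X.round(2).tolist(),q.round(2).tolist(),tr
if __name__=='__main__':
    A=[(r,z,b) for r in(.25,.35,.5,.7,.85,.95) for z in(.15,.35,.55,.75) for b in(180,135,-135,90,-90,0)]
    with Pool() as p: O=[o for o in p.imap_unordered(run,A,1) if o]
    for b in(180,135,-135,90,-90,0):
        for o in sorted([o for o in O if o[1][2]==b],key=lambda o:-o[0])[:4]: print(round(np.degrees(np.arcsin(o[0]))),*o[1:4],o[4][0],o[4][-1])
E
OMP_NUM_THREADS=1 timeout 500 python3 srch.py
```

```text
4
8 (0.25, 0.15, 180) [0.25, 0.0, 0.07] [-0.4, -0.63, 2.54, -0.06, 1.37, -1.95] [3.5, 0.0, 3.5] [3.5, 0.0, 3.5]
8 (0.25, 0.35, 180) [0.18, -0.0, 0.37] [-0.54, -1.02, 2.17, -0.08, 2.11, -2.15] [5.0, 0.0, 0.0] [3.5, 0.0, 3.5]
4 (0.35, 0.15, 180) [0.27, 0.05, 0.04] [-0.2, -0.54, 2.54, -0.03, 1.22, -1.76] [3.5, 3.5, 0.0] [3.5, 0.0, 3.5]
4 (0.25, 0.55, 180) [0.16, 0.05, 0.48] [-0.37, -1.02, 1.97, -0.05, 2.25, -1.97] [2.9, 2.9, -2.9] [3.5, 0.0, 3.5]
6 (0.25, 0.15, 135) [0.25, 0.0, 0.07] [-0.4, -0.63, 2.54, -0.06, 1.37, -1.95] [3.5, 0.0, 3.5] [3.5, 0.0, 3.5]
5 (0.25, 0.35, 135) [0.18, -0.0, 0.37] [-0.54, -1.02, 2.17, -0.08, 2.11, -2.15] [5.0, 0.0, 0.0] [3.5, 0.0, 3.5]
3 (0.35, 0.15, 135) [0.27, 0.01, 0.05] [-0.34, -0.57, 2.54, -0.03, 1.24, -1.9] [3.5, 3.5, 0.0] [3.5, 0.0, 3.5]
2 (0.25, 0.55, 135) [0.16, 0.0, 0.48] [-0.66, -1.02, 1.96, -0.05, 2.25, -2.26] [2.9, 2.9, -2.9] [3.5, 0.0, 3.5]
6 (0.25, 0.15, -135) [0.25, 0.0, 0.07] [-0.4, -0.63, 2.54, -0.06, 1.37, -1.95] [3.5, 0.0, 3.5] [3.5, 0.0, 3.5]
5 (0.25, 0.35, -135) [0.18, -0.0, 0.37] [-0.54, -1.02, 2.17, -0.08, 2.11, -2.15] [5.0, 0.0, 0.0]
[... 874 characters left out ...]
2] [3.5, 3.5, 0.0] [5.0, 0.0, 0.0]
1 (0.25, 0.55, -90) [0.12, 0.05, 0.55] [-0.47, -1.02, 1.82, -0.06, 2.38, -2.09] [2.9, 2.9, -2.9] [5.0, 0.0, 0.0]
1 (0.95, 0.15, -90) [1.0, -0.16, 0.14] [-0.27, 1.27, 0.13, 0.02, 1.64, -1.84] [-3.5, -3.5, 0.0] [-3.5, -3.5, 0.0]
8 (0.95, 0.15, 0) [1.02, -0.0, 0.13] [-0.12, 1.27, 0.13, 0.02, 1.6, -1.68] [-5.0, 0.0, 0.0] [-5.0, 0.0, 0.0]
5 (0.85, 0.35, 0) [0.97, -0.0, 0.29] [-0.12, 1.11, 0.13, 0.01, 1.82, -1.69] [-3.5, 0.0, 3.5] [-5.0, 0.0, 0.0]
4 (0.7, 0.55, 0) [0.77, -0.0, 0.63] [-0.15, 0.7, 0.13, 0.01, 2.24, -1.71] [-3.5, 0.0, -3.5] [-3.5, 0.0, -3.5]
4 (0.5, 0.75, 0) [0.56, -0.0, 0.81] [-0.21, 0.42, 0.13, 0.02, 2.53, -1.76] [0.0, 0.0, -5.0] [-3.5, 0.0, -3.5]
```

```bash
cat > g.py <<'E'
from srch import *
zt=ori(np.radians(160),np.radians(58)).as_matrix()[:,2]
def go(a):
    r,z,az,n=a;az=np.radians(az)
    q,e,o=ik(np.array([r*np.cos(az),r*np.sin(az),z]),ori(np.radians(160),0,np.pi),[az-.3,0 if r>.4 else -.8,1.5,0,1.5,-1.5])
    if e>2e-3:return None
    L=[]
    for k in range(n):
        c=[]
        for d in dirs:
            m=st2(q,d);X,_=tool(m);W=fk(m,P)[2]
            if np.hypot(*X[:2])<.2 or X[2]<.2 or X[2]>.9: continue
            c.append((tool(m)[1].as_matrix()[:,2]@zt,m,d))
        if not c: break
        b=max(c,key=lambda t:t[0]);q=b[1]
        if k%6==5: X,_=tool(q);L.append((round(np.degrees(np.arccos(b[0]))),X.round(2).tolist(),q.round(2).tolist(),b[2].round(1).tolist()))
    return a,L
if __name__=='__main__':
    A=[(.25,.25,0,36),(.25,.35,0,36),(.25,.35,-20,36),(.25,.45,0,36),(.3,.25,-20,36),(.5,.75,160,36),(.9,.3,160,36),(.4,.8,160,36)]
    with Pool() as p:
        for o in p.imap(go,A,1):
            if o: print(o[0],*o[1],sep='\n  ')
E
OMP_NUM_THREADS=1 timeout 560 python3 g.py
```

```text
(0.25, 0.25, 0, 36)
  (50, [0.2, -0.01, 0.21], [-0.52, -1.02, 2.45, -0.07, 1.83, 1.39], [0.0, 3.5, 3.5])
  (47, [0.06, -0.19, 0.22], [-1.53, -1.02, 2.45, -0.19, 1.77, 0.36], [-5.0, 0.0, 0.0])
  (44, [-0.09, -0.18, 0.23], [-2.2, -1.02, 2.44, -0.29, 1.77, -0.31], [-3.5, -3.5, 0.0])
  (44, [-0.13, -0.26, 0.22], [-2.13, -0.66, 2.29, -0.28, 1.58, -0.19], [0.0, 5.0, 0.0])
  (44, [-0.13, -0.26, 0.22], [-2.14, -0.66, 2.29, -0.28, 1.59, -0.19], [0.0, 5.0, 0.0])
  (43, [-0.13, -0.26, 0.23], [-2.14, -0.66, 2.28, -0.28, 1.59, -0.2], [0.0, 5.0, 0.0])
(0.25, 0.35, 0, 36)
  (51, [0.2, -0.01, 0.26], [-0.53, -1.02, 2.37, -0.06, 1.91, 1.37], [0.0, 3.5, 3.5])
  (49, [0.09, 0.18, 0.21], [0.44, -1.02, 2.47, 0.04, 1.89, 2.36], [-2.9, 2.9, 2.9])
  (49, [0.11, 0.22, 0.24], [0.54, -0.84, 2.34, 0.06, 1.83, 2.46], [3.5, -3.5, 0.0])
  (49, [0.11, 0.22, 0.24], [0.54, -0.84, 2.34, 0.06, 1.83, 2.46], [3.5, -3.5, 0.0])
  (49, [0.11, 0.22, 0.24], [0.54, -0.84, 2.34, 0.06, 1.83, 2.46], [3.5, -3.5, 0.0])
  (49, [0.01, 0.22, 0.21], [0.79, -1.02, 2.45, 0.1, 1.88, 2.72], [-5.0, 0.0, 0.0])
(0.25, 0.35, -20, 36)
  (50, [0.
[... 2442 characters left out ...]
.0])
  (6, [-1.08, 0.39, 0.47], [2.67, 1.03, 0.13, 0.11, 1.08, -1.7], [-3.5, 0.0, 3.5])
  (0, [-1.12, 0.35, 0.44], [2.72, 0.96, 0.35, 0.08, 0.82, -1.66], [0.0, 0.0, -5.0])
(0.4, 0.8, 160, 36)
  (54, [-0.45, 0.17, 0.86], [2.54, 0.33, 0.13, 0.03, 2.61, -1.79], [-3.5, 0.0, -3.5])
  (46, [-0.5, 0.18, 0.85], [2.55, 0.35, 0.13, 0.08, 2.46, -1.75], [-3.5, 0.0, -3.5])
  (37, [-0.52, 0.19, 0.88], [2.54, 0.32, 0.13, 0.12, 2.34, -1.72], [-3.5, 0.0, -3.5])
  (28, [-0.58, 0.21, 0.89], [2.55, 0.33, 0.13, 0.15, 2.17, -1.7], [-5.0, 0.0, 0.0])
  (18, [-0.67, 0.25, 0.88], [2.58, 0.41, 0.13, 0.14, 1.92, -1.69], [-5.0, 0.0, 0.0])
  (7, [-0.75, 0.27, 0.9], [2.59, 0.46, 0.13, 0.15, 1.68, -1.68], [-5.0, 0.0, 0.0])
```

```bash
cat > g2.py <<'E'
from srch import *
zt=ori(np.radians(160),np.radians(58)).as_matrix()[:,2]
ds=[np.zeros(3)]+[s*5*np.eye(3)[i] for i in range(3) for s in(1,-1)]
def s3(q,d,tw,w=.6):
    n=step(q,d,tw,w);dq=n-q;return q+dq*min(1,(vm/np.maximum(abs(dq),1e-9)).min())
def go(a):
    r,z,az,s,n=a;az=np.radians(az)
    q,e,o=ik(np.array([r*np.cos(az),r*np.sin(az),z]),ori(np.radians(160),0,0),[az-.3,.2,1.5,0,1.5,-1.5])
    if e>2e-3:return None
    q[5]=s*2.7
    L=[]
    for k in range(n):
        c=[]
        for d in ds:
          for tw in ([8*s] if k%2 else [8*s]):
            m=s3(q,d,tw);X,_=tool(m)
            if np.hypot(*X[:2])<.3 or X[2]<.2 or X[2]>.7 or X[0]<0: continue
            c.append((tool(m)[1].as_matrix()[:,2]@zt,m,d))
        if not c: break
        b=max(c,key=lambda t:t[0]);q=b[1]
        if k%6==5: X,_=tool(q);L.append((round(np.degrees(np.arccos(b[0]))),X.round(2).tolist(),q.round(2).tolist(),b[2].round(1).tolist()))
    return a,L
if __name__=='__main__':
    A=[(r,z,az,s,30) for r,z in((.4,.25),(.4,.5),(.7,.3)) for az in(60,-20,-90) for s in(1,-1)]
    with Pool() as p:
        for o in p.imap(go,A,1):
            if o: print(o[0],*[l for l in o[1][1::3]],o[1][-1],sep='\n  ')
E
OMP_NUM_THREADS=1 timeout 560 python3 g2.py
```

```text
(0.4, 0.25, 60, 1, 30)
  (45, [0.32, 0.1, 0.2], [-0.36, -0.49, 2.24, 0.31, 1.67, 2.74], [5.0, 0.0, 0.0])
  (45, [0.32, 0.1, 0.2], [-0.36, -0.49, 2.24, 0.31, 1.67, 2.74], [5.0, 0.0, 0.0])
(0.4, 0.25, 60, -1, 30)
  (63, [0.01, 0.61, 0.24], [1.41, 0.14, 1.59, -0.09, 1.43, -2.74], [-0.0, -5.0, -0.0])
(0.4, 0.25, -20, 1, 30)
  (59, [0.2, -0.4, 0.25], [-1.39, -0.3, 1.99, 0.03, 1.46, 2.74], [5.0, 0.0, 0.0])
(0.4, 0.25, -20, -1, 30)
  (62, [0.37, 0.36, 0.22], [0.65, 0.06, 1.73, -0.17, 1.53, -2.74], [-5.0, -0.0, -0.0])
  (69, [0.03, 0.35, 0.22], [1.3, -0.29, 2.05, -0.15, 1.65, -2.74], [0.0, 5.0, 0.0])
(0.4, 0.5, 60, 1, 30)
  (51, [0.32, 0.04, 0.37], [-0.42, -0.63, 2.01, 0.19, 1.92, 2.74], [5.0, 0.0, 0.0])
  (51, [0.22, -0.24, 0.31], [-1.2, -0.5, 2.03, 0.03, 1.85, 2.74], [5.0, 0.0, 0.0])Traceback (most recent call last):
  File "g2.py", line 27, in <module>
    if o: print(o[0],*[l for l in o[1][1::3]],o[1][-1],sep='\n  ')
                                              ~~~~^^^^
IndexError: list index out of range
```

```bash
cat > g3.py <<'E'
from srch import *
zt=ori(np.radians(160),np.radians(58)).as_matrix()[:,2]
def go(a):
    r,z,az,rm,n=a;az=np.radians(az)
    q,e,o=ik(np.array([r*np.cos(az),r*np.sin(az),z]),ori(np.radians(160),0,np.pi),[az-.3,0,1.,0,2,-1.5])
    if e>2e-3:return a,[e]
    L=[q.round(2).tolist()]
    for k in range(n):
        c=[]
        for d in dirs:
            m=st2(q,d);X,_=tool(m)
            if np.hypot(*X[:2])>max(rm,r) or X[2]>1.25: continue
            c.append((tool(m)[1].as_matrix()[:,2]@zt,m,d))
        if not c: break
        b=max(c,key=lambda t:t[0]);q=b[1]
        if k%6==5: X,_=tool(q);L.append((round(np.degrees(np.arccos(b[0]))),X.round(2).tolist(),q.round(2).tolist(),b[2].round(1).tolist()))
    return a,L
if __name__=='__main__':
    A=[(.35,.75,160,.45,36),(.3,.8,160,.3,36),(.25,.85,160,.3,36),(.35,.8,135,.5,36)]
    with Pool() as p:
        for o in p.imap(go,A,1): print(o[0],*o[1],sep='\n  ')
E
OMP_NUM_THREADS=1 timeout 560 python3 g3.py
```

```text
(0.35, 0.75, 160, 0.45, 36)
  [2.47, -0.26, 1.02, 0.0, 2.38, -1.9]
  (58, [-0.4, 0.14, 0.75], [2.52, -0.1, 0.89, 0.0, 2.36, -1.84], [-3.5, 3.5, 0.0])
  (58, [-0.4, 0.14, 0.75], [2.52, -0.1, 0.89, 0.0, 2.36, -1.84], [-3.5, 3.5, 0.0])
  (58, [-0.4, 0.14, 0.75], [2.52, -0.1, 0.89, 0.0, 2.36, -1.84], [-3.5, 3.5, 0.0])
  (58, [-0.4, 0.14, 0.75], [2.52, -0.1, 0.89, 0.0, 2.36, -1.84], [-3.5, 3.5, 0.0])
  (58, [-0.4, 0.14, 0.75], [2.52, -0.1, 0.89, 0.0, 2.36, -1.84], [-3.5, 3.5, 0.0])
  (58, [-0.4, 0.14, 0.75], [2.52, -0.1, 0.89, 0.0, 2.36, -1.84], [-3.5, 3.5, 0.0])
(0.3, 0.8, 160, 0.3, 36)
  [2.41, -0.27, 0.91, 0.0, 2.51, -1.96]
  (58, [-0.21, 0.14, 0.77], [2.08, -0.43, 1.08, 0.0, 2.49, -2.28], [2.9, -2.9, -2.9])
  (58, [-0.21, 0.14, 0.77], [2.08, -0.43, 1.08, 0.0, 2.49, -2.28], [2.9, -2.9, -2.9])
  (58, [-0.21, 0.14, 0.77], [2.08, -0.43, 1.08, 0.0, 2.49, -2.28], [2.9, -2.9, -2.9])
  (58, [-0.21, 0.14, 0.77], [2.08, -0.43, 1.08, 0.0, 2.49, -2.28], [2.9, -2.9, -2.9])
  (58, [-0.21, 0.14, 0.77], [2.08, -0.43, 1.08, 0.0, 2.49, -2.28], [2.9, -2.9, -2.9])
  (58, [-0.21, 0.14, 0.77], [2.08, -0.43
[... 509 characters left out ...]
13, 2.53, -1.9], [-2.9, -2.9, -2.9])
  (24, [-0.26, 0.06, 1.02], [2.28, -0.1, 0.13, 0.26, 2.48, -1.85], [0.0, 0.0, -5.0])
(0.35, 0.8, 135, 0.5, 36)
  [2.03, -0.17, 0.82, 0.0, 2.48, -2.33]
  (57, [-0.43, 0.22, 0.84], [2.43, 0.35, 0.13, 0.01, 2.64, -1.93], [-3.5, 0.0, -3.5])
  (50, [-0.44, 0.21, 0.86], [2.45, 0.32, 0.13, 0.06, 2.56, -1.87], [-3.5, 0.0, -3.5])
  (43, [-0.44, 0.19, 0.89], [2.44, 0.26, 0.13, 0.11, 2.49, -1.83], [-3.5, 0.0, -3.5])
  (35, [-0.44, 0.18, 0.93], [2.44, 0.21, 0.13, 0.15, 2.4, -1.79], [-3.5, 0.0, -3.5])
  (26, [-0.44, 0.17, 0.96], [2.43, 0.16, 0.13, 0.2, 2.29, -1.76], [-3.5, 0.0, -3.5])
  (16, [-0.42, 0.15, 1.01], [2.38, 0.08, 0.13, 0.29, 2.2, -1.73], [-3.5, 0.0, -3.5])
```

```bash
cat > sim.py <<'E'
from srch import *
def play(q,rows,w=.6,pr=1):
    q=np.array(q,float)
    for i,(t,tw) in enumerate(rows):
        n=step(q,t,tw,w);dq=n-q;q=q+dq*min(1,(vm/np.maximum(abs(dq),1e-9)).min())
        if i%pr==pr-1: X,Q=tool(q);print(i+1,X.round(3),q.round(2),Q.as_matrix()[:,2].round(3),Q.as_matrix()[2,1].round(3))
    return q
E
python3 - <<'E'
from sim import *
q=[-.432,-1.006,2.021,-.059,2.178,-1.69]
play(q,[([-.4,2,-4.35],0)]*7+[([4.1,1.5,-.8],0)]*6+[([4.2,-2.4,0],0)]*8+[([3.5,0,-3.5],0)]*39,pr=3)
E
```

```text
3 [0.216 0.082 0.573] [-0.1  -0.71  1.66 -0.04  2.26 -1.35] [-0.068 -0.022 -0.997] -0.044
6 [0.256 0.138 0.7  ] [ 0.11 -0.42  1.24 -0.02  2.39 -1.13] [-0.068 -0.022 -0.997] -0.044
9 [0.204 0.212 0.761] [ 0.41 -0.32  1.04  0.01  2.5  -0.81] [-0.068 -0.022 -0.997] -0.044
12 [0.105 0.297 0.79 ] [ 0.83 -0.23  0.9   0.06  2.53 -0.35] [-0.068 -0.022 -0.997] -0.044
15 [-0.023  0.309  0.806] [ 1.21 -0.23  0.86  0.1   2.55  0.07] [-0.068 -0.022 -0.997] -0.044
18 [-0.166  0.284  0.817] [ 1.68 -0.19  0.8   0.12  2.54  0.56] [-0.068 -0.022 -0.997] -0.044
21 [-0.308  0.259  0.827] [ 2.11 -0.01  0.61  0.12  2.52  0.98] [-0.068 -0.022 -0.997] -0.044
24 [-0.363  0.274  0.868] [2.19 0.3  0.13 0.17 2.66 1.12] [-0.089 -0.01  -0.996] -0.039
27 [-0.403  0.273  0.864] [2.25 0.31 0.13 0.18 2.58 1.19] [-0.139  0.022 -0.99 ] -0.027
30 [-0.433  0.27   0.865] [2.29 0.32 0.13 0.19 2.51 1.24] [-0.197  0.054 -0.979] -0.016
33 [-0.456  0.266  0.872] [2.32 0.31 0.13 0.2  2.44 1.27] [-0.258  0.088 -0.962] -0.006
36 [-0.47   0.26   0.885] [2.34 0.3  0.13 0.21 2.38 1.3 ] [-0.323  0.121 -0.939] 0.002
39 [-0.478  0.252  0.904] [2.35 0.28 0.13 0.23 2.32 1.33] [-0.389  0.155 -0.908] 0.01
42 [-0.477  0.242  0.927] [2.35 0.25 0.13 0.25 2.27 1.35] [-0.456  0.187 -0.87 ] 0.017
45 [-0.47   0.23   0.954] [2.34 0.21 0.13 0.28 2.22 1.36] [-0.521  0.218 -0.825] 0.023
48 [-0.456  0.216  0.983] [2.31 0.16 0.13 0.33 2.18 1.38] [-0.583  0.247 -0.774] 0.028
51 [-0.436  0.2    1.014] [2.27 0.11 0.13 0.39 2.15 1.39] [-0.642  0.274 -0.716] 0.032
54 [-0.409  0.182  1.046] [2.18 0.05 0.13 0.49 2.12 1.41] [-0.697  0.298 -0.652] 0.035
57 [-0.377  0.163  1.077] [ 2.   -0.01  0.13  0.69  2.11  1.43] [-0.746  0.32  -0.584] 0.038
60 [-0.344  0.147  1.103] [ 1.54 -0.1   0.13  1.18  2.11  1.49] [-0.785  0.335 -0.521] 0.036
```

Emit:
send_rows:
  series:
    - {"grip": 1, "translation": [-0.4, 2, -4.35], "twist": 0}
    - {"grip": 1, "translation": [-0.4, 2, -4.35], "twist": 0}
    - {"grip": 1, "translation": [-0.4, 2, -4.35], "twist": 0}
    - {"grip": 1, "translation": [-0.4, 2, -4.35], "twist": 0}
    - {"grip": 1, "translation": [-0.4, 2, -4.35], "twist": 0}
    - {"grip": 1, "translation": [-0.4, 2, -4.35], "twist": 0}
    - {"grip": 1, "translation": [-0.4, 2, -4.35], "twist": 0}
    - {"grip": 1, "translation": [4.1, 1.5, -0.8], "twist": 0}
    - {"grip": 1, "translation": [4.1, 1.5, -0.8], "twist": 0}
    - {"grip": 1, "translation": [4.1, 1.5, -0.8], "twist": 0}

```text
clock: 7.1
tcp_pos: [0.1694, 0.2426, 0.7715]
eef_rot: [-0.031, 0.172, 0.984, -0.018]
contact_force: [1.1, -0.5, 0.6]
grip_width: 0.0941
gripper_force: 0.0
```

Emit:
send_rows:
  series:
    - {"grip": 1, "translation": [4.1, 1.5, -0.8], "twist": 0}
    - {"grip": 1, "translation": [4.1, 1.5, -0.8], "twist": 0}
    - {"grip": 1, "translation": [4.1, 1.5, -0.8], "twist": 0}
    - {"grip": 1, "translation": [4.2, -2.4, 0], "twist": 0}
    - {"grip": 1, "translation": [4.2, -2.4, 0], "twist": 0}
    - {"grip": 1, "translation": [4.2, -2.4, 0], "twist": 0}
    - {"grip": 1, "translation": [4.2, -2.4, 0], "twist": 0}
    - {"grip": 1, "translation": [4.2, -2.4, 0], "twist": 0}
    - {"grip": 1, "translation": [4.2, -2.4, 0], "twist": 0}
    - {"grip": 1, "translation": [4.2, -2.4, 0], "twist": 0}

```text
clock: 8.1
tcp_pos: [-0.264, 0.2666, 0.823]
eef_rot: [-0.03, 0.171, 0.985, -0.018]
contact_force: [-0.8, 2.0, -0.1]
grip_width: 0.094
gripper_force: 0.0
```

Emit:
send_rows:
  series:
    - {"grip": 1, "translation": [4.2, -2.4, 0], "twist": 0}
    - {"grip": 1, "translation": [3.5, 0, -3.5], "twist": 0}
    - {"grip": 1, "translation": [3.5, 0, -3.5], "twist": 0}
    - {"grip": 1, "translation": [3.5, 0, -3.5], "twist": 0}
    - {"grip": 1, "translation": [3.5, 0, -3.5], "twist": 0}
    - {"grip": 1, "translation": [3.5, 0, -3.5], "twist": 0}
    - {"grip": 1, "translation": [3.5, 0, -3.5], "twist": 0}
    - {"grip": 1, "translation": [3.5, 0, -3.5], "twist": 0}
    - {"grip": 1, "translation": [3.5, 0, -3.5], "twist": 0}
    - {"grip": 1, "translation": [3.5, 0, -3.5], "twist": 0}

```text
clock: 9.1
tcp_pos: [-0.4371, 0.2718, 0.8596]
eef_rot: [-0.094, 0.173, 0.98, 0.007]
contact_force: [0.2, 0.5, -0.9]
grip_width: 0.0939
gripper_force: 0.0
```

```bash
python3 -c "
from h import *
st()
cv2.imwrite('pics/w1.png',manip.grab_frame('wrist')[:,:,::-1])"
```

```text
t 9.1 q [2.302 0.331 0.128 0.181 2.517 1.236] tcp [-0.4371  0.2718  0.8596] F [ 0.2  0.5 -0.9] w 0.0939 0.0
[[-0.922  0.341 -0.182]
 [ 0.338  0.94   0.046]
 [ 0.187 -0.019 -0.982]]
```

View pics/w1.png

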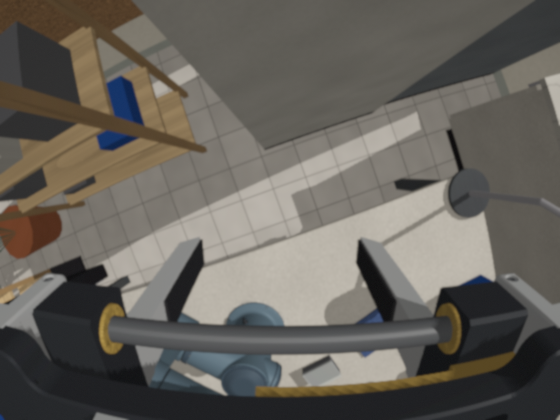

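The wrist view shows a tall grey cabinet behind the bench (its foot corner near (265,148)), shelf at left, floor between.

Run:
```python
from h import *
for z in(-.7,-.8,-.9): print(z,at('wrist',265,148,z),at('wrist',410,95,z))
from sim import *
q=[2.302,.331,.13,.181,2.517,1.236]
for s in ([3.5,0,-3.5],[2.5,0,-4.3]): play(q,[(s,0)]*30,w=.6,pr=5)
```

```text
-0.7 [-0.6578  0.2354 -0.7   ] [-0.684   1.1295 -0.7   ]
-0.8 [-0.668   0.2323 -0.8   ] [-0.6958  1.1771 -0.8   ]
-0.9 [-0.6783  0.2293 -0.9   ] [-0.7076  1.2247 -0.9   ]
5 [-0.472  0.264  0.873] [2.34 0.32 0.13 0.2  2.4  1.29] [-0.286  0.1   -0.953] -0.004
10 [-0.485  0.252  0.903] [2.36 0.28 0.13 0.23 2.31 1.34] [-0.397  0.156 -0.904] 0.008
15 [-0.478  0.234  0.945] [2.35 0.22 0.13 0.27 2.23 1.36] [-0.507  0.209 -0.836] 0.019
20 [-0.453  0.211  0.995] [2.3  0.15 0.13 0.35 2.16 1.39] [-0.611  0.257 -0.749] 0.026
25 [-0.41   0.182  1.049] [2.17 0.05 0.13 0.5  2.11 1.41] [-0.704  0.298 -0.645] 0.032
30 [-0.351  0.149  1.1  ] [ 1.68 -0.08  0.13  1.03  2.1   1.48] [-0.781  0.331 -0.529] 0.035
5 [-0.423  0.247  0.896] [2.29 0.26 0.13 0.24 2.47 1.28] [-0.282  0.099 -0.954] -0.004
10 [-0.397  0.22   0.937] [2.24 0.18 0.13 0.32 2.43 1.31] [-0.384  0.151 -0.911] 0.009
15 [-0.357  0.189  0.98 ] [2.13 0.09 0.13 0.47 2.41 1.35] [-0.483  0.201 -0.852] 0.019
20 [-0.307  0.156  1.021] [ 1.8  -0.03  0.13  0.84  2.4   1.41] [-0.577  0.246 -0.779] 0.028
25 [-0.282  0.146  1.045] [ 0.94 -0.14  0.13  1.81  2.37  1.55] [-0.641  0.269 -0.718] 0.027
30 [-0.274  0.173  1.065] [ 0.6  -0.14  0.13  2.19  2.27  1.57] [-0.71   0.268 -0.651] 0.011
```

Run:
```python
from sim import *
q=[2.302,.331,.13,.181,2.517,1.236]
for s in ([5,0,-.5],[4.6,0,-2]):
  print(s);q1=play(q,[([3.5,0,-3.5],0)]*12+[(s,0)]*16,w=.5,pr=4)
# transit to the front: straight translations in world
x,r=tool(q1);print(q1.round(2))
for wp in([-.25,.35,.8],[.0,.42,.75],[.3,.42,.6],[.55,.35,.45],[.70,.26,.35]):
    x0,_=tool(q1);d=np.array(wp)-x0;n=int(np.ceil(np.linalg.norm(d)/.045))
    q1=play(q1,[(r.inv().apply(d/n*100),0)]*n,pr=n)
```

```text
[5, 0, -0.5]
4 [-0.468  0.268  0.877] [2.33 0.31 0.13 0.21 2.4  1.29] [-0.297  0.107 -0.949] -0.002
8 [-0.482  0.258  0.91 ] [2.34 0.27 0.13 0.25 2.29 1.33] [-0.418  0.169 -0.892] 0.013
12 [-0.477  0.243  0.955] [2.32 0.22 0.13 0.3  2.2  1.36] [-0.536  0.227 -0.813] 0.025
16 [-0.561  0.264  0.964] [2.41 0.27 0.13 0.25 1.98 1.39] [-0.643  0.278 -0.714] 0.034
20 [-0.616  0.275  0.992] [2.45 0.3  0.13 0.23 1.78 1.4 ] [-0.744  0.324 -0.585] 0.041
24 [-0.642  0.276  1.038] [2.47 0.29 0.13 0.23 1.61 1.42] [-0.826  0.36  -0.434] 0.046
28 [-0.64   0.265  1.097] [2.48 0.27 0.13 0.24 1.46 1.42] [-0.883  0.383 -0.271] 0.049
[4.6, 0, -2]
4 [-0.468  0.268  0.877] [2.33 0.31 0.13 0.21 2.4  1.29] [-0.297  0.107 -0.949] -0.002
8 [-0.482  0.258  0.91 ] [2.34 0.27 0.13 0.25 2.29 1.33] [-0.418  0.169 -0.892] 0.013
12 [-0.477  0.243  0.955] [2.32 0.22 0.13 0.3  2.2  1.36] [-0.536  0.227 -0.813] 0.025
16 [-0.514  0.245  0.988] [2.36 0.21 0.13 0.29 2.03 1.38] [-0.649  0.281 -0.707] 0.035
20 [-0.526  0.238  1.036] [2.37 0.18 0.13 0.31 1.89 1.4 ] [-0.749  0.327 -0.576] 0.042
24 [-0.514  0.222  1.095] [2.34 0.13 0.13 0.36 1.77 1.42] [-0.828  0.362 -0.428] 0.047
28 [-0.478  0.197  1.158] [2.27 0.06 0.13 0.45 1.67 1.43] [-0.883  0.384 -0.271] 0.049
[2.27 0.06 0.13 0.45 1.67 1.43]
11 [-0.259  0.345  0.82 ] [ 1.05 -0.72  1.6   1.42  1.83  0.6 ] [-0.882  0.383 -0.274] 0.053
7 [0.    0.421 0.751] [ 0.58 -0.39  1.54  1.53  2.21  0.27] [-0.882  0.383 -0.274] 0.053
8 [0.301 0.421 0.601] [ 0.32  0.14  1.33  1.27  2.4  -0.21] [-0.882  0.383 -0.274] 0.053
7 [0.551 0.351 0.451] [ 0.15  0.7   0.87  1.09  2.53 -0.46] [-0.882  0.383 -0.274] 0.053
5 [0.701 0.261 0.351] [ 0.04  1.22  0.21  1.23  2.69 -0.3 ] [-0.882  0.383 -0.274] 0.053
```

Emit:
send_rows:
  series:
    - {"grip": 1, "translation": [3.5, 0, -3.5], "twist": 0}
    - {"grip": 1, "translation": [3.5, 0, -3.5], "twist": 0}
    - {"grip": 1, "translation": [3.5, 0, -3.5], "twist": 0}
    - {"grip": 1, "translation": [3.5, 0, -3.5], "twist": 0}
    - {"grip": 1, "translation": [3.5, 0, -3.5], "twist": 0}
    - {"grip": 1, "translation": [3.5, 0, -3.5], "twist": 0}
    - {"grip": 1, "translation": [3.5, 0, -3.5], "twist": 0}
    - {"grip": 1, "translation": [3.5, 0, -3.5], "twist": 0}
    - {"grip": 1, "translation": [3.5, 0, -3.5], "twist": 0}
    - {"grip": 1, "translation": [3.5, 0, -3.5], "twist": 0}

```text
clock: 10.15
tcp_pos: [-0.4895, 0.2537, 0.8942]
eef_rot: [-0.202, 0.172, 0.963, 0.039]
contact_force: [-0.6, -0.3, 0.6]
grip_width: 0.0936
gripper_force: 0.0
```

```bash
python3 -c "
from h import *
st()"
```

```text
t 10.15 q [2.37  0.297 0.127 0.217 2.32  1.333] tcp [-0.4895  0.2537  0.8942] F [-0.6 -0.3  0.6] w 0.0936 0.0
[[-0.859  0.348 -0.376]
 [ 0.316  0.938  0.145]
 [ 0.403  0.006 -0.915]]
```

Emit:
send_rows:
  series:
    - {"grip": 1, "translation": [3.5, 0, -3.5], "twist": 0}
    - {"grip": 1, "translation": [3.5, 0, -3.5], "twist": 0}
    - {"grip": 1, "translation": [3.5, 0, -3.5], "twist": 0}
    - {"grip": 1, "translation": [3.5, 0, -3.5], "twist": 0}
    - {"grip": 1, "translation": [4, 0, -3], "twist": 0}
    - {"grip": 1, "translation": [4, 0, -3], "twist": 0}
    - {"grip": 1, "translation": [4, 0, -3], "twist": 0}
    - {"grip": 1, "translation": [4.5, 0, -2], "twist": 0}
    - {"grip": 1, "translation": [4.5, 0, -2], "twist": 0}
    - {"grip": 1, "translation": [4.5, 0, -2], "twist": 0}

```text
clock: 11.15
tcp_pos: [-0.5271, 0.2403, 0.9516]
eef_rot: [-0.323, 0.168, 0.929, 0.07]
contact_force: [0.3, -0.1, -0.6]
grip_width: 0.094
gripper_force: 0.0
```

```bash
python3 -c "
from h import *
st()"
```

```text
t 11.15 q [2.408 0.253 0.128 0.245 2.102 1.391] tcp [-0.5271  0.2403  0.9516] F [ 0.3 -0.1 -0.6] w 0.094 0.0
[[-0.735  0.357 -0.577]
 [ 0.266  0.934  0.239]
 [ 0.624  0.022 -0.781]]
```

Emit:
send_rows:
  series:
    - {"grip": 1, "translation": [4.2, 0, -2.7], "twist": 0}
    - {"grip": 1, "translation": [4.2, 0, -2.7], "twist": 0}
    - {"grip": 1, "translation": [4.2, 0, -2.7], "twist": 0}
    - {"grip": 1, "translation": [4.2, 0, -2.7], "twist": 0}
    - {"grip": 1, "translation": [4.2, 0, -2.7], "twist": 0}
    - {"grip": 1, "translation": [4.5, 0, -2], "twist": 0}
    - {"grip": 1, "translation": [4.5, 0, -2], "twist": 0}
    - {"grip": 1, "translation": [4.5, 0, -2], "twist": 0}
    - {"grip": 1, "translation": [4.5, 0, -2], "twist": 0}
    - {"grip": 1, "translation": [4.5, 0, -2], "twist": 0}

```text
clock: 12.15
tcp_pos: [-0.5249, 0.2182, 1.0401]
eef_rot: [-0.451, 0.158, 0.873, 0.1]
contact_force: [0.1, 0.1, 0.2]
grip_width: 0.0941
gripper_force: 0.0
```

Run:
```python
from h import *
s,M=st()
from sim import *
import json
q1=s['joint_pos'];r=tool(q1)[1];print((r.as_matrix()-M).round(3).max())
for wp in([-.25,.35,.8],[.0,.42,.75],[.3,.42,.6],[.55,.35,.45],[.66,.27,.3]):
    x0,_=tool(q1);d=np.array(wp)-x0;n=int(np.ceil(np.linalg.norm(d)/.048))
    t=r.inv().apply(d/n*100).round(2);print(n,t.tolist());q1=play(q1,[(t,0)]*n,pr=max(n//2,1))
```

```text
t 12.15 q [2.396 0.174 0.128 0.3   1.895 1.425] tcp [-0.5249  0.2182  1.0401] F [0.1 0.1 0.2] w 0.0941 0.0
[[-0.543  0.365 -0.756]
 [ 0.186  0.93   0.316]
 [ 0.819  0.031 -0.573]]
-0.0
9 [-3.57, 2.39, -0.32]
4 [-0.415  0.272  0.947] [ 1.94 -0.31  0.88  0.64  1.75  1.13] [-0.755  0.316 -0.575] 0.033
8 [-0.292  0.331  0.84 ] [ 1.38 -0.53  1.27  1.01  1.89  0.76] [-0.755  0.316 -0.575] 0.033
6 [-3.01, 2.71, -2.29]
3 [-0.131  0.383  0.782] [ 0.88 -0.49  1.38  1.21  2.15  0.44] [-0.755  0.316 -0.575] 0.033
6 [-0.     0.42   0.751] [ 0.68 -0.33  1.33  1.21  2.26  0.24] [-0.755  0.316 -0.575] 0.033
7 [-4.09, 1.5, -2.01]
3 [0.129 0.421 0.686] [ 0.51 -0.19  1.34  1.11  2.34 -0.03] [-0.755  0.316 -0.575] 0.033
6 [0.257 0.421 0.622] [ 0.4   0.02  1.26  0.99  2.36 -0.26] [-0.755  0.316 -0.575] 0.033
7 [-3.89, 0.29, -1.78]
3 [0.407 0.391 0.536] [ 0.28  0.28  1.12  0.84  2.38 -0.5 ] [-0.755  0.316 -0.575] 0.033
6 [0.515 0.36  0.472] [ 0.2   0.51  0.94  0.76  2.4  -0.63] [-0.755  0.316 -0.575] 0.033
5 [-3.95, -0.79, -0.44]
2 [0.594 0.318 0.39 ] [ 0.13  0.7   0.82  0.66  2.4  -0.77] [-0.755  0.316 -0.575] 0.033
4 [0.638 0.286 0.33 ] [ 0.09  0.82  0.74  0.6   2.39 -0.86] [-0.755  0.316 -0.575] 0.033
```

Emit:
send_rows:
  series:
    - {"grip": 1, "translation": [-3.6, 2.4, -0.3], "twist": 0}
    - {"grip": 1, "translation": [-3.6, 2.4, -0.3], "twist": 0}
    - {"grip": 1, "translation": [-3.6, 2.4, -0.3], "twist": 0}
    - {"grip": 1, "translation": [-3.6, 2.4, -0.3], "twist": 0}
    - {"grip": 1, "translation": [-3.6, 2.4, -0.3], "twist": 0}
    - {"grip": 1, "translation": [-3.6, 2.4, -0.3], "twist": 0}
    - {"grip": 1, "translation": [-3.6, 2.4, -0.3], "twist": 0}
    - {"grip": 1, "translation": [-3.6, 2.4, -0.3], "twist": 0}
    - {"grip": 1, "translation": [-3.6, 2.4, -0.3], "twist": 0}
    - {"grip": 1, "translation": [-3, 2.7, -2.3], "twist": 0}

```text
clock: 13.15
tcp_pos: [-0.2163, 0.3582, 0.799]
eef_rot: [-0.45, 0.157, 0.873, 0.099]
contact_force: [-0.4, 0.1, 0.6]
grip_width: 0.0936
gripper_force: 0.0
```

Emit:
send_rows:
  series:
    - {"grip": 1, "translation": [-3, 2.7, -2.3], "twist": 0}
    - {"grip": 1, "translation": [-3, 2.7, -2.3], "twist": 0}
    - {"grip": 1, "translation": [-3, 2.7, -2.3], "twist": 0}
    - {"grip": 1, "translation": [-3, 2.7, -2.3], "twist": 0}
    - {"grip": 1, "translation": [-3, 2.7, -2.3], "twist": 0}
    - {"grip": 1, "translation": [-4.1, 1.5, -2], "twist": 0}
    - {"grip": 1, "translation": [-4.1, 1.5, -2], "twist": 0}
    - {"grip": 1, "translation": [-4.1, 1.5, -2], "twist": 0}
    - {"grip": 1, "translation": [-4.1, 1.5, -2], "twist": 0}
    - {"grip": 1, "translation": [-4.1, 1.5, -2], "twist": 0}

```text
clock: 14.15
tcp_pos: [0.2173, 0.4204, 0.6407]
eef_rot: [-0.449, 0.157, 0.874, 0.101]
contact_force: [0.6, 0.1, 0.2]
grip_width: 0.094
gripper_force: 0.0
```

Emit:
send_rows:
  series:
    - {"grip": 1, "translation": [-4.1, 1.5, -2], "twist": 0}
    - {"grip": 1, "translation": [-4.1, 1.5, -2], "twist": 0}
    - {"grip": 1, "translation": [-3.9, 0.3, -1.8], "twist": 0}
    - {"grip": 1, "translation": [-3.9, 0.3, -1.8], "twist": 0}
    - {"grip": 1, "translation": [-3.9, 0.3, -1.8], "twist": 0}
    - {"grip": 1, "translation": [-3.9, 0.3, -1.8], "twist": 0}
    - {"grip": 1, "translation": [-3.9, 0.3, -1.8], "twist": 0}
    - {"grip": 1, "translation": [-3.9, 0.3, -1.8], "twist": 0}
    - {"grip": 1, "translation": [-3.9, 0.3, -1.8], "twist": 0}
    - {"grip": 1, "translation": [0, 0, 0], "twist": 2.2}

```text
clock: 15.15
tcp_pos: [0.5571, 0.3483, 0.441]
eef_rot: [-0.455, 0.178, 0.868, 0.09]
contact_force: [-1.7, 0.8, -0.5]
grip_width: 0.0943
gripper_force: 0.0
```

Run:
```python
from h import *
s,M=st()
```

```text
t 15.15 q [ 0.177  0.614  0.852  0.735  2.413 -0.618] tcp [0.5571 0.3483 0.441 ] F [-1.7  0.8 -0.5] w 0.0943 0.0
[[-0.522  0.39  -0.758]
 [ 0.226  0.921  0.318]
 [ 0.822 -0.006 -0.569]]
```

Emit:
send_rows:
  series:
    - {"grip": 1, "translation": [-4.7, -0.5, 0.3], "twist": 0}
    - {"grip": 1, "translation": [-4.7, -0.5, 0.3], "twist": 0}
    - {"grip": 1, "translation": [-4.7, -0.5, 0.3], "twist": 0}
    - {"grip": 1, "translation": [-4.7, -0.5, 0.3], "twist": 0}
    - {"grip": 1, "translation": [-4.7, -0.5, 0.3], "twist": 0}
    - {"grip": 1, "translation": [-4.7, -0.5, 0.3], "twist": 0}
    - {"grip": 1, "translation": [0, 0, 0], "twist": -0.4}
    - {"grip": 1, "translation": [0, 0, 0], "twist": 0}
    - {"grip": 1, "translation": [0, 0, 0], "twist": 0}
    - {"grip": 1, "translation": [0, 0, 0], "twist": 0}

```text
clock: 16.15
tcp_pos: [0.6788, 0.2669, 0.2124]
eef_rot: [-0.448, 0.17, 0.873, 0.093]
contact_force: [-0.2, -0.5, 0.9]
grip_width: 0.0942
gripper_force: 0.0
```

Run:
```python
from h import *
s,M=st()
im=manip.grab_frame('wrist');np.save('w2.npy',im);p=manip.camera_params('wrist');np.save('w2p.npy',p,allow_pickle=True)
cv2.imwrite('pics/w2.png',cv2.resize(im[:,:,::-1],(784,588),interpolation=cv2.INTER_CUBIC))
```

```text
t 16.15 q [ 0.067  0.99   0.674  0.514  2.306 -0.939] tcp [0.6788 0.2669 0.2124] F [-0.2 -0.5  0.9] w 0.0942 0.0
[[-0.541  0.38  -0.751]
 [ 0.213  0.925  0.315]
 [ 0.814  0.011 -0.581]]
```

View pics/w2.png

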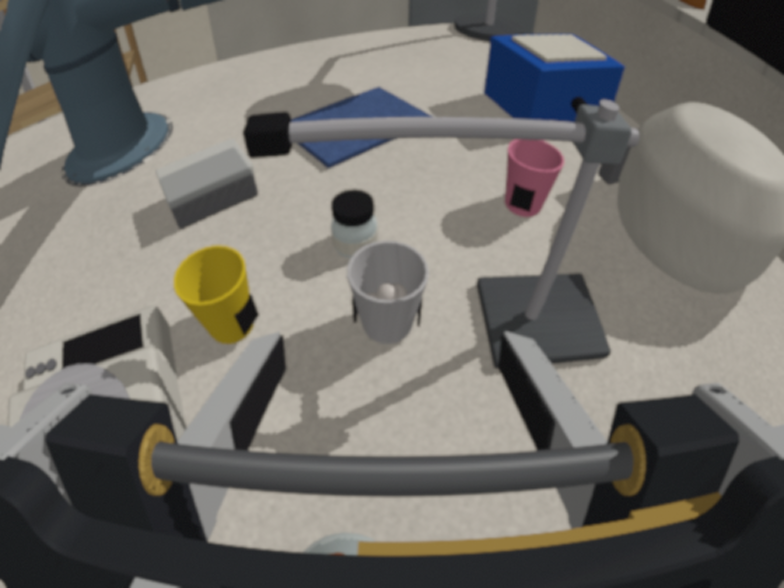

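The wrist view shows the cup rim centred near (388,271) in 784x588 px, its foot's near edge at (388,340), pads at both sides ((354,308), (420,308)) so the yaw is well aligned; the bottle lies just below the gripper at (345,545).

Run:
```python
from h import *
s,M=st()
W=lambda u,v,z:at('wrist',u/1.4,v/1.4,z)
print('rim',W(388,271,.085),W(348,270,.085),W(427,272,.085),'foot edge',W(388,340,0.),'pads',W(354,308,.035),W(420,308,.035))
rl=W(388,271,.085)
print('jarcap',W(353,203,.065),'boom',W(290,131,.235),W(565,131,.235),'yellow rim',W(212,275,.085),'pan?',W(75,400,.078))
t=s['tcp_pos'];z=M[:,2]
for G in([rl[0],rl[1],.043],):
    tgt=np.array(G)-.003*z;d=tgt-t;print('delta tool cm',(M.T@d*100).round(2),d.round(3))
c=manip.camera_params('wrist');print('cam pos',(-cv2.Rodrigues(c['rvec'])[0].T@c['tvec']).round(3))
```

```text
t 16.2 q [ 0.067  0.991  0.674  0.514  2.305 -0.939] tcp [0.6787 0.2668 0.212 ] F [ 0.3 -0.   0.1] w 0.0938 0.0
[[-0.54   0.38  -0.751]
 [ 0.213  0.925  0.315]
 [ 0.814  0.01  -0.58 ]]
rim [0.5405 0.3214 0.085 ] [0.5263 0.289  0.085 ] [0.5544 0.353  0.085 ] foot edge [0.5579 0.3149 0.    ] pads [0.5322 0.2897 0.035 ] [0.5559 0.3488 0.035 ]
jarcap [0.42   0.3292 0.065 ] boom [0.5245 0.2584 0.235 ] [0.5855 0.434  0.235 ] yellow rim [0.4839 0.1694 0.085 ] pan? [0.5671 0.0193 0.078 ]
delta tool cm [-5.13 -0.38 21.61] [-0.136  0.054 -0.167]
cam pos [0.783 0.222 0.39 ]
```

Emit:
send_rows:
  series:
    - {"grip": 1, "translation": [-1.1, -0.1, 3.5], "twist": 0.4}
    - {"grip": 1, "translation": [-1.1, -0.1, 3.5], "twist": 0.3}
    - {"grip": 1, "translation": [-1.1, -0.1, 3.5], "twist": 0}
    - {"grip": 1, "translation": [-1.1, -0.1, 3.5], "twist": 0}
    - {"grip": 1, "translation": [-0.15, 0, 1.5], "twist": 0}
    - {"grip": 1, "translation": [-0.15, 0, 1.5], "twist": 0}
    - {"grip": 1, "translation": [-0.15, 0, 1.5], "twist": 0}
    - {"grip": 1, "translation": [-0.15, 0, 1.5], "twist": 0}
    - {"grip": 1, "translation": [0, 0, 1.7], "twist": 0}
    - {"grip": 1, "translation": [0, 0, 0], "twist": 0}

```text
clock: 17.2
tcp_pos: [0.5377, 0.3204, 0.0419]
eef_rot: [-0.452, 0.176, 0.87, 0.089]
contact_force: [0.7, 0.0, -0.1]
grip_width: 0.0941
gripper_force: 0.0
```

Run:
```python
from h import *
s,M=st()
print('grasp pt',s['tcp_pos']+.003*M[:,2])
cv2.imwrite('pics/w3.png',manip.grab_frame('wrist')[:,:,::-1])
```

```text
t 17.2 q [ 0.148  0.869  1.204  0.465  1.915 -1.066] tcp [0.5377 0.3204 0.0419] F [ 0.7  0.  -0.1] w 0.0941 0.0
[[-0.529  0.386 -0.756]
 [ 0.225  0.922  0.314]
 [ 0.818 -0.003 -0.575]]
grasp pt [0.53547299 0.32133546 0.0402036 ]
```

View pics/w3.png

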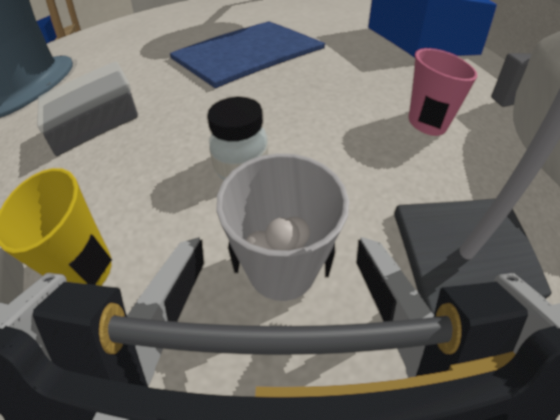

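The view shows the cup centred between the open fingers (rim centre (282,205), fingertips near (195,250) and (365,250)), pads beside the fingers.

Emit:
send_rows:
  grip_force: 25
  series:
    - {"grip": -1, "translation": [0, 0, 0], "twist": 0}
    - {"grip": -1, "translation": [0, 0, 0], "twist": 0}
    - {"grip": -1, "translation": [0, 0, 0], "twist": 0}
    - {"grip": -1, "translation": [0, 0, 0], "twist": 0}
    - {"grip": -1, "translation": [0, 0, 0], "twist": 0}
    - {"grip": -1, "translation": [0, 0, 0], "twist": 0}
    - {"grip": -1, "translation": [0, 0, 0], "twist": 0}
    - {"grip": -1, "translation": [0, 0, 0], "twist": 0}
    - {"grip": -1, "translation": [0, 0, 0], "twist": 0}
    - {"grip": -1, "translation": [0, 0, 0], "twist": 0}

```text
clock: 18.25
tcp_pos: [0.54, 0.3199, 0.0426]
eef_rot: [-0.451, 0.176, 0.87, 0.09]
contact_force: [1.9, 3.6, 2.5]
grip_width: 0.0567
gripper_force: 21.4
```

Run:
```python
from h import *
s,M=st()
from sim import *
q=s['joint_pos'];r=tool(q)[1]
print('up in tool',r.inv().apply([0,0,1]).round(3))
W=[[.55,.315,.11],[.68,.26,.15],[.68,.10,.30],[.62,-.15,.32],[.52,-.32,.32]]
x0,_=tool(q)
for wp in W:
    x0,_=tool(q);d=np.array(wp)-x0;n=int(np.ceil(np.linalg.norm(d)/.035))
    t=r.inv().apply(d/n*100).round(2);print(n,t.tolist());q=play(q,[(t,0)]*n,pr=n)
q=play(q,[([0,0,0],8)]*22,pr=11)
```

```text
t 18.25 q [ 0.146  0.87   1.2    0.465  1.916 -1.066] tcp [0.54   0.3199 0.0426] F [1.9 3.6 2.5] w 0.0567 21.43798554316163
[[-0.531  0.388 -0.754]
 [ 0.225  0.922  0.316]
 [ 0.817 -0.001 -0.576]]
up in tool [ 0.817 -0.001 -0.576]
2 [2.44, -0.04, -2.4]
2 [0.55  0.315 0.11 ] [ 0.14  0.8   1.18  0.48  2.   -1.03] [-0.754  0.316 -0.576] -0.001
5 [-0.97, -0.01, -2.77]
5 [0.68 0.26 0.15] [ 0.06  1.04  0.7   0.48  2.24 -0.98] [-0.754  0.316 -0.576] -0.001
7 [1.23, -2.11, -1.96]
7 [0.68 0.1  0.3 ] [-0.12  0.9   0.67  0.37  2.48 -1.11] [-0.754  0.316 -0.576] -0.001
8 [-0.1, -3.17, -0.56]
8 [ 0.62 -0.15  0.32] [-0.41  0.81  0.78 -0.02  2.51 -1.59] [-0.754  0.316 -0.576] -0.001
6 [0.25, -3.26, 0.36]
6 [ 0.52 -0.32  0.32] [-0.64  0.73  0.9  -0.31  2.44 -1.95] [-0.754  0.316 -0.576] -0.001
11 [ 0.52 -0.32  0.32] [-0.64  0.73  0.9  -0.31  2.44 -0.41] [-0.754  0.316 -0.576] -0.817
22 [ 0.52 -0.32  0.32] [-0.64  0.73  0.9  -0.31  2.44  1.12] [-0.754  0.316 -0.576] -0.056
```

Run:
```python
from h import *
cv2.imwrite('pics/w4.png',manip.grab_frame('wrist')[:,:,::-1])
```

```text
(no output)
```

View pics/w4.png

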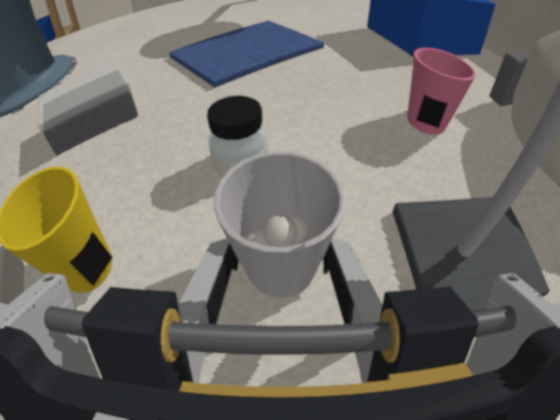

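The cup is upright between the closed fingers, rim centre (280,200), balls visible at (280,232).

Emit:
send_rows:
  grip_force: 35
  series:
    - {"grip": -1, "translation": [0, 0, 0], "twist": 0}
    - {"grip": -1, "translation": [0, 0, 0], "twist": 0}
    - {"grip": -1, "translation": [0.4, 0, -0.3], "twist": 0}
    - {"grip": -1, "translation": [0.8, 0, -0.6], "twist": 0}
    - {"grip": -1, "translation": [1.2, 0, -0.9], "twist": 0}
    - {"grip": -1, "translation": [1.2, 0, -0.9], "twist": 0}
    - {"grip": -1, "translation": [1.2, 0, -0.9], "twist": 0}
    - {"grip": -1, "translation": [0.4, 0, -0.3], "twist": 0}
    - {"grip": -1, "translation": [0, 0, 0], "twist": 0}
    - {"grip": -1, "translation": [0, 0, 0], "twist": 0}

```text
clock: 19.3
tcp_pos: [0.5414, 0.3189, 0.1069]
eef_rot: [-0.452, 0.176, 0.87, 0.09]
contact_force: [0.2, 0.0, -2.4]
grip_width: 0.0563
gripper_force: 30.1
```

Run:
```python
from h import *
s,M=st()
cv2.imwrite('pics/w5.png',manip.grab_frame('wrist')[:,:,::-1])
```

```text
t 19.3 q [ 0.145  0.787  1.204  0.478  1.988 -1.027] tcp [0.5414 0.3189 0.1069] F [ 0.2  0.  -2.4] w 0.0563 30.094200214371085
[[-0.53   0.388 -0.754]
 [ 0.225  0.922  0.315]
 [ 0.817 -0.003 -0.576]]
```

View pics/w5.png

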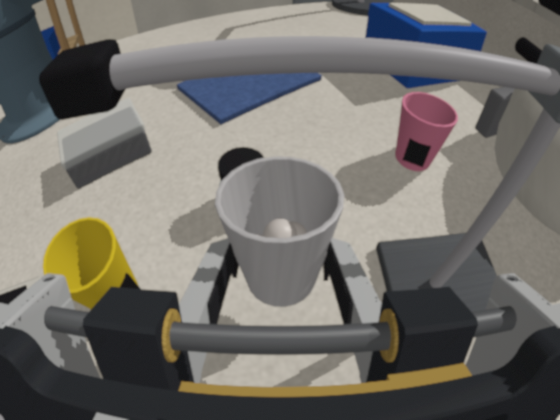

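The cup hangs upright in the fingers clear of the bench, below the boom, rim centre (280,205); a ball is visible at (280,232).

```bash
cat > pour.py <<'E'
from h import *; from sim import *
J=np.array([.527,-.354])
def tgt(R0,phi,zl,lead=.025):
    M=(R.from_matrix(R0)*R.from_euler('z',phi,degrees=True)).as_matrix()
    c=M@(R0.T@[0,0,1.]); dn=np.array([0,0,-1.])+c[2]*c; n=np.linalg.norm(dn)
    dn=dn/n if n>1e-6 else dn
    e=c[:2]/max(np.linalg.norm(c[:2]),1e-6)
    off=.003*M[:,2]+.045*c+.0335*dn
    L=np.r_[J-lead*e,zl];return L-off,M
def rows(q,R0,sched):
    X,_=tool(q);out=[];ph=0;M=R0
    for phi,x in sched:
        d=M.T@(x-X)*100;out.append((d.round(1),round(phi-ph,1)))
        X=X+M@(d.round(1)/100);ph=phi;M=tgt(R0,phi,.15)[1]
    return out
E
python3 - <<'E'
from pour import *
s,R0=st();q=s['joint_pos']
S=tgt(R0,70,.15)[0]+[0,0,.03];print('S',S.round(3))
for f in(70,100,130,178): print(f,tgt(R0,f,.15)[0].round(3),np.degrees(np.arccos((tgt(R0,f,.15)[1]@(R0.T@[0,0,1.]))[2])).round())
r=tool(q)[1]
for wp in([.68,.26,.15],[.68,.10,.30],[.60,-.15,.32],S):
    x0,_=tool(q);d=np.array(wp)-x0;n=int(np.ceil(np.linalg.norm(d)/.035))
    t=r.inv().apply(d/n*100).round(1);print(n,t.tolist());q=play(q,[(t,0)]*n,pr=n)
np.save('R0.npy',R0)
E
```

```text
t 19.35 q [ 0.145  0.787  1.204  0.478  1.988 -1.027] tcp [0.5411 0.3189 0.1065] F [-0.3  0.6 -3.1] w 0.0563 30.09575511328876
[[-0.529  0.388 -0.755]
 [ 0.225  0.922  0.315]
 [ 0.818 -0.003 -0.575]]
S [ 0.472 -0.413  0.184]
70 [ 0.472 -0.413  0.154] 56.0
100 [ 0.465 -0.396  0.175] 78.0
130 [ 0.465 -0.374  0.19 ] 96.0
178 [ 0.477 -0.335  0.198] 110.0
5 [-1.0, -0.0, -3.0]
5 [0.681 0.26  0.152] [ 0.06  1.05  0.69  0.48  2.25 -0.98] [-0.755  0.315 -0.575] -0.003
7 [1.2, -2.1, -1.9]
7 [0.68  0.102 0.298] [-0.12  0.9   0.68  0.37  2.47 -1.1 ] [-0.755  0.315 -0.575] -0.003
8 [0.0, -3.3, -0.4]
8 [ 0.602 -0.152  0.317] [-0.42  0.76  0.86 -0.03  2.48 -1.61] [-0.755  0.315 -0.575] -0.003
10 [-1.0, -2.9, 0.9]
10 [ 0.474 -0.413  0.184] [-0.76  0.85  0.95 -0.38  2.23 -2.02] [-0.755  0.315 -0.575] -0.003
```

Emit:
send_rows:
  series:
    - {"grip": -1, "translation": [-0.3, 0, -1], "twist": 0}
    - {"grip": -1, "translation": [-0.7, 0, -2], "twist": 0}
    - {"grip": -1, "translation": [-1, 0, -3], "twist": 0}
    - {"grip": -1, "translation": [-1, 0, -3], "twist": 0}
    - {"grip": -1, "translation": [-1, 0, -3], "twist": 0}
    - {"grip": -1, "translation": [-1, 0, -3], "twist": 0}
    - {"grip": -1, "translation": [0.2, -1, -2.5], "twist": 0}
    - {"grip": -1, "translation": [1.2, -2.1, -1.9], "twist": 0}
    - {"grip": -1, "translation": [1.2, -2.1, -1.9], "twist": 0}
    - {"grip": -1, "translation": [1.2, -2.1, -1.9], "twist": 0}

```text
clock: 20.35
tcp_pos: [0.6941, 0.1738, 0.2336]
eef_rot: [-0.451, 0.176, 0.87, 0.09]
contact_force: [0.7, -0.3, -3.3]
grip_width: 0.0534
gripper_force: 30.0
```

Emit:
send_rows:
  series:
    - {"grip": -1, "translation": [1.2, -2.1, -1.9], "twist": 0}
    - {"grip": -1, "translation": [1.2, -2.1, -1.9], "twist": 0}
    - {"grip": -1, "translation": [1.2, -2.1, -1.5], "twist": 0}
    - {"grip": -1, "translation": [0.8, -2.7, -1.1], "twist": 0}
    - {"grip": -1, "translation": [0, -3.2, -0.5], "twist": 0}
    - {"grip": -1, "translation": [0, -3.3, -0.4], "twist": 0}
    - {"grip": -1, "translation": [0, -3.3, -0.4], "twist": 0}
    - {"grip": -1, "translation": [0, -3.3, -0.4], "twist": 0}
    - {"grip": -1, "translation": [0, -3.3, -0.4], "twist": 0}
    - {"grip": -1, "translation": [0, -3.3, -0.4], "twist": 0}

```text
clock: 21.35
tcp_pos: [0.6257, -0.1087, 0.3208]
eef_rot: [-0.451, 0.176, 0.87, 0.09]
contact_force: [-0.0, 0.1, -3.0]
grip_width: 0.0539
gripper_force: 30.0
```

Run:
```python
from pour import *
s,M=st();R0=np.load('R0.npy')
S=tgt(R0,70,.15)[0]+[0,0,.03];d=S-s['tcp_pos'];print('to S cm',(M.T@d*100).round(1),np.linalg.norm(d))
```

```text
t 21.35 q [-0.363  0.791  0.799  0.047  2.508 -1.511] tcp [ 0.6257 -0.1087  0.3208] F [-0.   0.1 -3. ] w 0.0539 29.97888066340238
[[-0.531  0.388 -0.753]
 [ 0.225  0.922  0.316]
 [ 0.817 -0.002 -0.576]]
to S cm [ -9.8 -33.9   9.8] 0.36678804302775625
```

Emit:
send_rows:
  series:
    - {"grip": -1, "translation": [-0.7, -3.0, 0.7], "twist": 0}
    - {"grip": -1, "translation": [-1, -3.3, 1], "twist": 0}
    - {"grip": -1, "translation": [-1, -3.3, 1], "twist": 0}
    - {"grip": -1, "translation": [-1, -3.3, 1], "twist": 0}
    - {"grip": -1, "translation": [-1, -3.3, 1], "twist": 0}
    - {"grip": -1, "translation": [-1, -3.3, 1], "twist": 0}
    - {"grip": -1, "translation": [-1, -3.3, 1], "twist": 0}
    - {"grip": -1, "translation": [-0.7, -2.5, 0.7], "twist": 0}
    - {"grip": -1, "translation": [-0.3, -1.2, 0.3], "twist": 0}
    - {"grip": -1, "translation": [0, 0, 0], "twist": 0}

```text
clock: 22.35
tcp_pos: [0.5059, -0.3452, 0.2128]
eef_rot: [-0.452, 0.177, 0.87, 0.091]
contact_force: [-0.1, 0.9, -3.5]
grip_width: 0.0539
gripper_force: 30.0
```

Run:
```python
from pour import *
s,M=st()
w=manip.grab_frame('wrist');t=manip.grab_frame('top');sc=manip.grab_frame('scene')
a=cv2.resize(w,(800,600))[130:430,:]     # crop
b=cv2.resize(t[170:270,350:483],(400,300));c=cv2.resize(sc[130:255,80:246],(400,300))
cv2.imwrite('pics/c6.png',np.vstack([a,np.hstack([b,c])])[:,:,::-1])
```

```text
t 22.35 q [-0.675  0.801  0.978 -0.297  2.28  -1.927] tcp [ 0.5059 -0.3452  0.2128] F [-0.1  0.9 -3.5] w 0.0539 29.961640750989318
[[-0.529  0.39  -0.753]
 [ 0.226  0.921  0.318]
 [ 0.818 -0.001 -0.576]]
```

View pics/c6.png

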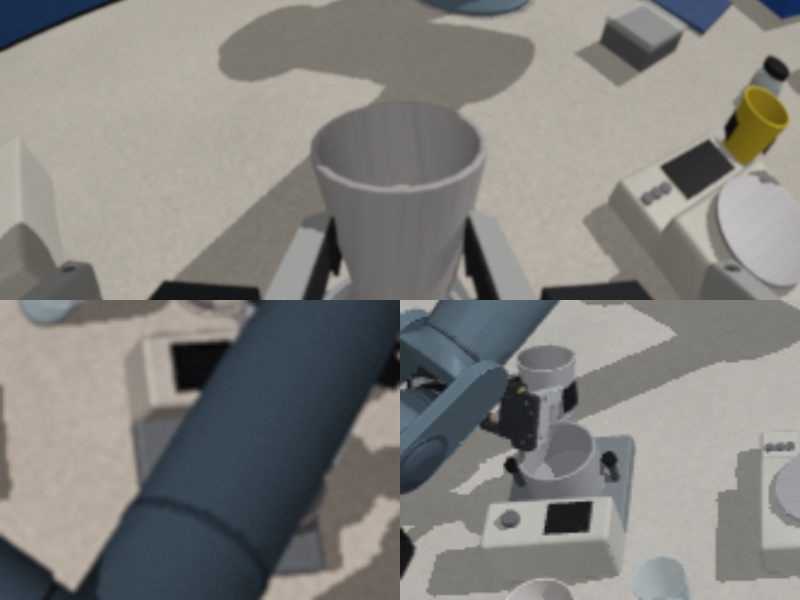

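The composite shows the cup still held with mouth up (rim ellipse x 312–485, y 102–190 in the crop), but leaned a few degrees toward the robot in the grip. The jar is just beneath it in the scene view (right panel, (557,450)).

Run:
```python
from pour import *
s,M=st();c=manip.camera_params('wrist');f=210/np.tan(np.radians(c['fovy']/2))
def proj(p):
    v=cv2.Rodrigues(c['rvec'])[0]@p+c['tvec'];r=np.hypot(v[0],v[1]);th=np.arctan2(r,v[2]);return np.array([c['cx']+f*th*v[0]/r,c['cy']+f*th*v[1]/r])
h=M[:,2].copy();h[2]=0;h/=np.linalg.norm(h)
G=s['tcp_pos']+.003*M[:,2]
for t in(0,5,10,15):
    a=np.radians(t);cc=np.sin(a)*h+np.cos(a)*np.array([0,0,1.]);p=np.cos(a)*h-np.sin(a)*np.array([0,0,1.])
    m=G+.045*cc;print(t,'near',proj(m-.037*p).round(0),'far',proj(m+.037*p).round(0),'side',proj(m+.037*M[:,1]).round(0))
print('obs near y',(190+130)/1.4286,'far',(102+130)/1.4286, 'w5 near 240 far 158')
```

```text
t 22.5 q [-0.671  0.8    0.976 -0.297  2.28  -1.927] tcp [ 0.5079 -0.3434  0.2136] F [ 0.8  0.2 -2.5] w 0.0536 29.965705052018166
[[-0.532  0.387 -0.754]
 [ 0.225  0.922  0.315]
 [ 0.817 -0.002 -0.577]]
0 near [280. 252.] far [280. 149.] side [347. 194.]
5 near [280. 242.] far [280. 149.] side [346. 189.]
10 near [280. 231.] far [280. 150.] side [345. 184.]
15 near [280. 220.] far [280. 151.] side [344. 180.]
obs near y 223.9955200895982 far 162.3967520649587 w5 near 240 far 158
```

```bash
python3 - <<'E'
import re
t=open('pour.py').read()
t=t.replace("c=M@(R0.T@[0,0,1.]);","h=np.r_[R0[:2,2],0];h/=np.linalg.norm(h);a=np.radians(12);c=M@(R0.T@(np.sin(a)*h+np.cos(a)*np.array([0,0,1.])));").replace(".045*c",".042*c")
open('pour.py','w').write(t)
E
python3 - <<'E'
from pour import *
s,M0=st();q=s['joint_pos']
R0=tool(q)[1].as_matrix();np.save('R1.npy',R0)
up=lambda f:np.degrees(np.arccos((tgt(R0,f,.15)[1]@(R0.T@(lambda h:np.sin(.21)*h/np.linalg.norm(h)+np.cos(.21)*np.array([0,0,1.]))(np.r_[R0[:2,2],0])))[2])).round()
for f in(0,30,60,70,90,110,130,150,170): print(f,tgt(R0,f,.15)[0].round(3),up(f),end=' ')
X=s['tcp_pos'];T60=tgt(R0,60,.155)[0]
sch=[(0,X)]*3+[(7*i,X+(T60+[0,0,.02]-X)*i/7) for i in range(1,8)]
ph=[52,56,60,64,67,70,73,76,79,82,85,88,91,94,97,100,103,106,109,112,115,118,121,125,129,133,138,143,149,155,161,167,173]
sch+=[(f,tgt(R0,f,.15)[0]) for f in ph]
R_=rows(q,R0,sch)
for i,(d,t) in enumerate(R_): print(i,d.tolist(),t)
play(q,[(d,t) for d,t in R_],pr=6)
E
```

```text
t 22.5 q [-0.671  0.8    0.976 -0.297  2.28  -1.927] tcp [ 0.5079 -0.3434  0.2136] F [ 0.8  0.2 -2.5] w 0.0536 29.965705052018166
[[-0.532  0.387 -0.754]
 [ 0.225  0.922  0.315]
 [ 0.817 -0.002 -0.577]]
0 [ 0.591 -0.381  0.118] 12.0 30 [ 0.521 -0.429  0.131] 29.0 60 [ 0.494 -0.425  0.153] 53.0 70 [ 0.488 -0.421  0.161] 61.0 90 [ 0.48  -0.41   0.175] 77.0 110 [ 0.477 -0.395  0.186] 92.0 130 [ 0.477 -0.378  0.195] 105.0 150 [ 0.481 -0.362  0.2  ] 115.0 170 [ 0.486 -0.346  0.202] 121.0 0 [-0.0, 0.0, -0.0] 0
1 [-0.0, 0.0, -0.0] 0
2 [-0.0, 0.0, -0.0] 0
3 [-0.6, -1.1, 0.1] 7
4 [-0.7, -1.1, 0.0] 7
5 [-0.8, -1.0, 0.1] 7
6 [-1.0, -0.9, 0.1] 7
7 [-1.0, -0.7, 0.1] 7
8 [-1.1, -0.7, 0.0] 7
9 [-1.2, -0.4, 0.1] 7
10 [-1.9, 2.2, 1.3] 3
11 [0.2, -0.4, 0.1] 4
12 [0.3, -0.3, 0.1] 4
13 [0.2, -0.4, 0.0] 4
14 [0.2, -0.2, 0.1] 3
15 [0.2, -0.3, -0.0] 3
16 [0.1, -0.2, 0.0] 3
17 [0.2, -0.3, 0.1] 3
18 [0.2, -0.2, -0.0] 3
19 [0.1, -0.3, -0.0] 3
20 [0.2, -0.2, 0.0] 3
21 [0.2, -0.3, 0.0] 3
22 [0.1, -0.2, 0.0] 3
23 [0.2, -0.2, 0.1] 3
24 [0.1, -0.3, -0.0] 3
25 [0.2, -0.2, -0.0] 3
26 [0.1, -0.3, -0.0] 3
27 [0.2, -0.
[... 304 characters left out ...]
41 [0.2, -0.5, 0.0] 6
42 [0.0, -0.5, 0.0] 6
6 [ 0.502 -0.378  0.199] [-0.71  0.85  0.93 -0.33  2.27 -1.6 ] [-0.754  0.315 -0.577] -0.295
12 [ 0.496 -0.427  0.15 ] [-0.75  0.95  0.85 -0.37  2.23 -1.04] [-0.754  0.315 -0.577] -0.678
18 [ 0.485 -0.418  0.165] [-0.75  0.9   0.91 -0.37  2.22 -0.69] [-0.754  0.315 -0.577] -0.793
24 [ 0.479 -0.407  0.177] [-0.75  0.86  0.95 -0.36  2.22 -0.37] [-0.754  0.315 -0.577] -0.815
30 [ 0.477 -0.393  0.187] [-0.74  0.83  0.98 -0.35  2.23 -0.04] [-0.754  0.315 -0.577] -0.756
36 [ 0.478 -0.375  0.196] [-0.72  0.79  1.02 -0.34  2.23  0.35] [-0.754  0.315 -0.577] -0.596
42 [ 0.486 -0.348  0.202] [-0.69  0.77  1.05 -0.31  2.24  0.98] [-0.754  0.315 -0.577] -0.182
```

Emit:
send_rows:
  grip_force: 55
  series:
    - {"grip": -1, "translation": [0, 0, 0], "twist": 0}
    - {"grip": -1, "translation": [0, 0, 0], "twist": 0}
    - {"grip": -1, "translation": [-0.3, -0.5, 0], "twist": 3}
    - {"grip": -1, "translation": [-0.6, -1.1, 0.1], "twist": 7}
    - {"grip": -1, "translation": [-0.7, -1.1, 0], "twist": 7}
    - {"grip": -1, "translation": [-0.8, -1.0, 0.1], "twist": 7}
    - {"grip": -1, "translation": [-1.0, -0.9, 0.1], "twist": 7}
    - {"grip": -1, "translation": [-1.0, -0.7, 0.1], "twist": 7}
    - {"grip": -1, "translation": [-1.1, -0.4, 0], "twist": 7}
    - {"grip": -1, "translation": [-1, 0.1, 0.2], "twist": 4}

```text
clock: 23.5
tcp_pos: [0.4946, -0.426, 0.1747]
eef_rot: [-0.448, 0.522, 0.718, -0.106]
contact_force: [-0.1, 0.9, -2.0]
grip_width: 0.0531
gripper_force: 47.1
```

Run:
```python
from pour import *
s,M=st();R0=np.load('R1.npy')
ph=np.degrees((R.from_matrix(R0).inv()*R.from_matrix(M)).as_rotvec()).round(1);print(ph)
for f in(52,58,64): 
  T=tgt(R0,f,.15)[0];print(f,T.round(3),(M.T@(T-s['tcp_pos'])*100).round(1))
```

```text
t 23.5 q [-0.754  0.926  0.848 -0.378  2.256 -1.167] tcp [ 0.4946 -0.426   0.1747] F [-0.1  0.9 -2. ] w 0.0531 47.06910816952586
[[-0.053  0.655 -0.754]
 [ 0.845  0.432  0.315]
 [ 0.532 -0.62  -0.577]]
[-0.   0.  49.3]
52 [ 0.499 -0.428  0.147] [-1.6  2.   1.2]
58 [ 0.495 -0.426  0.152] [-1.2  1.5  1.3]
64 [ 0.491 -0.424  0.156] [-0.8  1.   1.4]
```

Emit:
send_rows:
  series:
    - {"grip": -1, "translation": [-0.2, 0.2, 0.3], "twist": 3}
    - {"grip": -1, "translation": [-0.2, 0.2, 0.3], "twist": 3}
    - {"grip": -1, "translation": [-0.2, 0.2, 0.3], "twist": 3}
    - {"grip": -1, "translation": [-0.1, 0.2, 0.3], "twist": 3}
    - {"grip": -1, "translation": [-0.1, 0.2, 0.2], "twist": 3}
    - {"grip": -1, "translation": [0.2, -0.2, 0], "twist": 3}
    - {"grip": -1, "translation": [0.1, -0.3, 0], "twist": 3}
    - {"grip": -1, "translation": [0.2, -0.2, 0], "twist": 3}
    - {"grip": -1, "translation": [0.2, -0.3, 0], "twist": 3}
    - {"grip": -1, "translation": [0.1, -0.2, 0], "twist": 3}

```text
clock: 24.5
tcp_pos: [0.4846, -0.4179, 0.1677]
eef_rot: [-0.405, 0.69, 0.559, -0.218]
contact_force: [-0.5, 0.0, -3.3]
grip_width: 0.0529
gripper_force: 46.9
```

Run:
```python
from pour import *
s,M=st();R0=np.load('R1.npy')
print(np.degrees((R.from_matrix(R0).inv()*R.from_matrix(M)).as_rotvec()).round(1)[2],s['tcp_pos']-tgt(R0,80,.15)[0])
sc=manip.grab_frame('scene');w=manip.grab_frame('wrist')
c=cv2.resize(sc[150:240,100:220],(400,300),interpolation=cv2.INTER_CUBIC);b=cv2.resize(w,(400,300))
cv2.imwrite('pics/c7.png',np.hstack([b,c])[:,:,::-1])
```

```text
t 24.5 q [-0.755  0.899  0.906 -0.371  2.228 -0.633] tcp [ 0.4846 -0.4179  0.1677] F [-0.5  0.  -3.3] w 0.0529 46.91585848107934
[[ 0.28   0.594 -0.754]
 [ 0.948 -0.046  0.315]
 [ 0.152 -0.803 -0.576]]
79.1 [ 0.00111593 -0.00208344 -0.00029517]
```

View pics/c7.png

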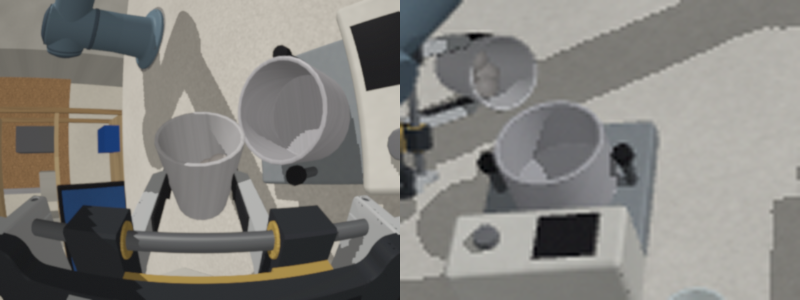

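Left (wrist): cup tilted with balls still inside, mouth (200,140), jar mouth centre (284,110) of radius ~43 px; right (scene): cup mouth toward the jar (550,145).

Run:
```python
from pour import *
s,M=st();R0=np.load('R1.npy')
for u,v in((284,110),(241,112),(328,108),(285,59),(283,161)): print(at('wrist',u*1.4,v*1.4,.102))
# rim right-most lip in wrist at assumed z .15
print('lip',at('wrist',242*1.4,148*1.4,.15),'pred lip',tgt(R0,79,.15)[0]*0+np.r_[J,0])
```

```text
t 24.6 q [-0.755  0.898  0.906 -0.371  2.228 -0.636] tcp [ 0.4846 -0.4181  0.1678] F [ 0.3 -0.1 -3.1] w 0.0529 46.92021204158664
[[ 0.278  0.595 -0.754]
 [ 0.948 -0.045  0.315]
 [ 0.154 -0.802 -0.577]]
[ 0.5366 -0.3636  0.102 ]
[ 0.4798 -0.3564  0.102 ]
[ 0.5823 -0.3688  0.102 ]
[ 0.545  -0.3135  0.102 ]
[ 0.5316 -0.4121  0.102 ]
lip [ 0.5228 -0.3985  0.15  ] pred lip [ 0.527 -0.354  0.   ]
```

```bash
sed -i 's/^J=.*/J=np.array([.531,-.360])/; s/lead=.025/lead=.015/' pour.py
python3 - <<'E'
from pour import *
s,M=st();R0=np.load('R1.npy');X=s['tcp_pos'];p=79.
h=np.r_[R0[:2,2],0];h/=np.linalg.norm(h)
for f in(79,100,120,150):
    T,Mf=tgt(R0,f,.15);c=Mf@(R0.T@(np.sin(.21)*h+np.cos(.21)*np.array([0,0,1.])));print(f,'c',c.round(2),T.round(3),end=' ')
ph=np.r_[np.arange(82,125,3),129,133,137,142,147,152,157,162,167,172]
print()
for f in ph:
    d=M.T@(tgt(R0,f,.15)[0]-X)*100
    d=d*min(1,.8/np.linalg.norm(d));d=d.round(1);X=X+M@d/100;M=tgt(R0,f,.15)[1];print(d.tolist(),f-p,end='; ');p=f
E
```

```text
t 24.6 q [-0.755  0.898  0.906 -0.371  2.228 -0.636] tcp [ 0.4846 -0.4181  0.1678] F [ 0.3 -0.1 -3.1] w 0.0529 46.92021204158664
[[ 0.278  0.595 -0.754]
 [ 0.948 -0.045  0.315]
 [ 0.154 -0.802 -0.577]]
79 c [0.55 0.75 0.37] [ 0.494 -0.414  0.167] 100 c [0.73 0.68 0.1 ] [ 0.489 -0.402  0.181] 120 c [ 0.85  0.51 -0.15] [ 0.489 -0.387  0.191] 150 c [ 0.9   0.12 -0.42] [ 0.495 -0.366  0.2  ] 
[0.6, 0.3, -0.4] 3.0; [0.3, -0.2, -0.1] 3; [0.2, -0.2, -0.1] 3; [0.1, -0.3, 0.0] 3; [0.2, -0.2, 0.0] 3; [0.1, -0.2, 0.0] 3; [0.2, -0.3, 0.0] 3; [0.1, -0.2, 0.0] 3; [0.1, -0.2, -0.0] 3; [0.2, -0.2, -0.0] 3; [0.1, -0.3, -0.1] 3; [0.1, -0.2, 0.0] 3; [0.2, -0.2, 0.0] 3; [0.1, -0.2, -0.0] 3; [0.1, -0.3, -0.0] 3; [0.2, -0.3, -0.1] 5; [0.1, -0.3, -0.0] 4; [0.2, -0.3, -0.1] 4; [0.1, -0.3, -0.0] 5; [0.2, -0.4, -0.0] 5; [0.1, -0.3, -0.1] 5; [0.1, -0.4, -0.0] 5; [0.1, -0.3, -0.1] 5; [0.1, -0.3, -0.0] 5; [0.0, -0.3, -0.0] 5;
```

Emit:
send_rows:
  series:
    - {"grip": -1, "translation": [0.6, 0.3, -0.4], "twist": 3}
    - {"grip": -1, "translation": [0.3, -0.2, -0.1], "twist": 3}
    - {"grip": -1, "translation": [0.2, -0.2, -0.1], "twist": 3}
    - {"grip": -1, "translation": [0.1, -0.3, 0], "twist": 3}
    - {"grip": -1, "translation": [0.2, -0.2, 0], "twist": 3}
    - {"grip": -1, "translation": [0.1, -0.2, 0], "twist": 3}
    - {"grip": -1, "translation": [0.2, -0.3, 0], "twist": 3}
    - {"grip": -1, "translation": [0.1, -0.2, 0], "twist": 3}
    - {"grip": -1, "translation": [0.1, -0.2, 0], "twist": 3}
    - {"grip": -1, "translation": [0.2, -0.2, 0], "twist": 3}

```text
clock: 25.6
tcp_pos: [0.4884, -0.3954, 0.1849]
eef_rot: [-0.335, 0.811, 0.362, -0.315]
contact_force: [0.4, -0.5, -2.7]
grip_width: 0.0527
gripper_force: 46.8
```

Emit:
send_rows:
  series:
    - {"grip": -1, "translation": [0.1, -0.3, -0.1], "twist": 3}
    - {"grip": -1, "translation": [0.1, -0.2, 0], "twist": 3}
    - {"grip": -1, "translation": [0.2, -0.2, 0], "twist": 3}
    - {"grip": -1, "translation": [0.1, -0.2, 0], "twist": 3}
    - {"grip": -1, "translation": [0.1, -0.3, 0], "twist": 3}
    - {"grip": -1, "translation": [0.2, -0.3, -0.1], "twist": 5}
    - {"grip": -1, "translation": [0.1, -0.3, 0], "twist": 4}
    - {"grip": -1, "translation": [0.2, -0.3, -0.1], "twist": 4}
    - {"grip": -1, "translation": [0.1, -0.3, 0], "twist": 5}
    - {"grip": -1, "translation": [0.2, -0.4, 0], "twist": 5}

```text
clock: 26.6
tcp_pos: [0.4936, -0.368, 0.1992]
eef_rot: [-0.214, 0.884, 0.077, -0.408]
contact_force: [-0.4, -0.5, -0.6]
grip_width: 0.053
gripper_force: 47.0
```

Emit:
send_rows:
  series:
    - {"grip": -1, "translation": [0.1, -0.3, -0.1], "twist": 5}
    - {"grip": -1, "translation": [0.1, -0.4, 0], "twist": 5}
    - {"grip": -1, "translation": [0.1, -0.3, -0.1], "twist": 5}
    - {"grip": -1, "translation": [0.1, -0.3, 0], "twist": 5}
    - {"grip": -1, "translation": [0, -0.3, 0], "twist": 5}
    - {"grip": -1, "translation": [0, 0, 0], "twist": 0}
    - {"grip": -1, "translation": [0, 0, 0], "twist": 0}
    - {"grip": -1, "translation": [0, 0, 0], "twist": 0}
    - {"grip": -1, "translation": [0, 0, 0], "twist": 0}
    - {"grip": -1, "translation": [0, 0, 0], "twist": 0}

```text
clock: 27.6
tcp_pos: [0.4997, -0.3534, 0.2016]
eef_rot: [-0.121, 0.88, -0.115, -0.444]
contact_force: [-0.5, 1.0, -0.4]
grip_width: 0.053
gripper_force: 47.0
```

Run:
```python
from pour import *
s,M=st()
np.save('p_w.npy',manip.grab_frame('wrist'));np.save('p_t.npy',manip.grab_frame('top'));np.save('p_s.npy',manip.grab_frame('scene'))
F=[]
for i in range(6): manip.grab_frame('top');F.append(manip.read_state()['contact_force'])
print(np.mean(F,0).round(2))
```

```text
t 27.6 q [-0.686  0.807  0.988 -0.307  2.259  1.064] tcp [ 0.4997 -0.3534  0.2016] F [-0.5  1.  -0.4] w 0.053 47.00128946453333
[[ 0.579 -0.31  -0.754]
 [-0.094 -0.944  0.316]
 [-0.81  -0.112 -0.576]]
[-0.07 -0.2  -0.72]
```

Emit:
send_rows:
  series:
    - {"grip": -1, "translation": [-2, -0.3, -1.5], "twist": 0}
    - {"grip": -1, "translation": [-3, -0.4, -2.2], "twist": 0}
    - {"grip": -1, "translation": [-2, -0.3, -1.5], "twist": -4}
    - {"grip": -1, "translation": [0, 0, 0], "twist": -8}
    - {"grip": -1, "translation": [0, 0, 0], "twist": -8}
    - {"grip": -1, "translation": [0, 0, 0], "twist": -8}
    - {"grip": -1, "translation": [0, 0, 0], "twist": -8}
    - {"grip": -1, "translation": [0, 0, 0], "twist": -8}
    - {"grip": -1, "translation": [0, 0, 0], "twist": -8}
    - {"grip": -1, "translation": [0, 0, 0], "twist": -8}

```text
clock: 29.05
tcp_pos: [0.5015, -0.3536, 0.2894]
eef_rot: [-0.328, 0.819, 0.343, -0.323]
contact_force: [0.4, 0.1, -0.9]
grip_width: 0.0527
gripper_force: 47.1
```

Emit:
send_rows:
  series:
    - {"grip": -1, "translation": [0, 0, 0], "twist": -8}
    - {"grip": -1, "translation": [0, 0, 0], "twist": -8}
    - {"grip": -1, "translation": [0, 0, 0], "twist": -8}
    - {"grip": -1, "translation": [0, 0, 0], "twist": -8}
    - {"grip": -1, "translation": [0, 0, 0], "twist": -8}
    - {"grip": -1, "translation": [0, 0, 0], "twist": -8}
    - {"grip": -1, "translation": [0, 0, 0], "twist": -8}
    - {"grip": -1, "translation": [0, 0, 0], "twist": -8}
    - {"grip": -1, "translation": [0, 0, 0], "twist": -8}
    - {"grip": -1, "translation": [0, 0, 0], "twist": -8}

```text
clock: 30.05
tcp_pos: [0.5015, -0.3536, 0.2893]
eef_rot: [-0.459, 0.407, 0.789, -0.037]
contact_force: [-0.2, -0.5, -0.5]
grip_width: 0.053
gripper_force: 47.2
```

Run:
```python
from pour import *
s,M=st();R0=np.load('R1.npy');print('to undo',np.degrees((R.from_matrix(M).inv()*R.from_matrix(R0)).as_rotvec()).round(1))
T=np.array([.592,.010,.078+.040+.06])-.003*R0[:,2];d=T-s['tcp_pos'];print(T,d,(R0.T@d*100).round(1))
q=s['joint_pos'];W=[s['tcp_pos']+d*k for k in(.5,1)]
r=tool(q)[1]
print(play(q,[(r.inv().apply(d/13*100),0)]*13,pr=13))
```

```text
t 30.05 q [-0.685  0.747  0.922 -0.344  2.38  -1.438] tcp [ 0.5015 -0.3536  0.2893] F [-0.2 -0.5 -0.5] w 0.053 47.15616988018155
[[-0.248  0.608 -0.754]
 [ 0.675  0.666  0.316]
 [ 0.695 -0.431 -0.576]]
to undo [  0.   -0.1 -31.7]
[0.5942607  0.00905586 0.17973142] [ 0.0927465   0.3626723  -0.10960393] [-5.7 37.1 10.8]
13 [0.594 0.009 0.18 ] [-0.24  0.76  1.1   0.16  2.22 -0.83] [-0.754  0.316 -0.576] -0.431
[-0.24051633  0.75950077  1.10346372  0.16054845  2.22361549 -0.82692288]
```

Emit:
send_rows:
  series:
    - {"grip": -1, "translation": [0, 0, 0], "twist": -8}
    - {"grip": -1, "translation": [0, 0, 0], "twist": -8}
    - {"grip": -1, "translation": [0, 0, 0], "twist": -8}
    - {"grip": -1, "translation": [0, 0, 0], "twist": -7.7}
    - {"grip": -1, "translation": [0, 2, 0], "twist": 0}
    - {"grip": -1, "translation": [0, 3, 0], "twist": 0}
    - {"grip": -1, "translation": [-0.4, 4, 0.8], "twist": 0}
    - {"grip": -1, "translation": [-0.4, 4, 0.8], "twist": 0}
    - {"grip": -1, "translation": [-0.6, 4, 1.2], "twist": 0}
    - {"grip": -1, "translation": [-0.6, 4, 1.2], "twist": 0}

```text
clock: 31.05
tcp_pos: [0.5642, -0.1507, 0.2484]
eef_rot: [-0.452, 0.178, 0.87, 0.089]
contact_force: [0.4, 0.5, -0.3]
grip_width: 0.053
gripper_force: 47.2
```

Emit:
send_rows:
  series:
    - {"grip": -1, "translation": [-0.6, 4, 1.2], "twist": 0}
    - {"grip": -1, "translation": [-0.7, 4, 1.3], "twist": 0}
    - {"grip": -1, "translation": [-0.8, 4, 1.5], "twist": 0}
    - {"grip": -1, "translation": [-0.8, 3, 1.5], "twist": 0}
    - {"grip": -1, "translation": [-0.8, 1.1, 1.3], "twist": 0}
    - {"grip": -1, "translation": [0, 0, 0], "twist": 0}
    - {"grip": -1, "translation": [0, 0, 0], "twist": 0}
    - {"grip": -1, "translation": [0, 0, 0], "twist": 0}
    - {"grip": -1, "translation": [0, 0, 0], "twist": 0}
    - {"grip": -1, "translation": [0, 0, 0], "twist": 0}

```text
clock: 32.05
tcp_pos: [0.5954, 0.0078, 0.1788]
eef_rot: [-0.451, 0.179, 0.87, 0.089]
contact_force: [0.3, -0.6, -1.0]
grip_width: 0.053
gripper_force: 47.2
```

Run:
```python
from pour import *
s,M=st()
w=manip.grab_frame('wrist');sc=manip.grab_frame('scene');t=manip.grab_frame('top');np.save('cw.npy',w)
a=cv2.resize(w,(560,420));                       # native scale, left
b=cv2.resize(sc[150:260,90:310][:, :],(400,200),interpolation=cv2.INTER_CUBIC)
c=np.zeros((600,800,3),np.uint8);c[:420,:560]=w
j=cv2.resize(sc[180:220,125:165],(240,240),interpolation=cv2.INTER_CUBIC);c[:240,560:]=j
k=cv2.resize(t[190:270,390:470],(240,180),interpolation=cv2.INTER_CUBIC);c[240:420,560:]=k
c[420:600,:360]=cv2.resize(sc[150:240,200:380],(360,180),interpolation=cv2.INTER_CUBIC)
c[420:600,360:720]=cv2.resize(t[180:270,240:420],(360,180),interpolation=cv2.INTER_CUBIC)
cv2.imwrite('pics/c8.png',c[:,:,::-1])
```

```text
t 32.05 q [-0.242  0.762  1.1    0.16   2.223 -1.375] tcp [0.5954 0.0078 0.1788] F [ 0.3 -0.6 -1. ] w 0.053 47.166254092007875
[[-0.529  0.392 -0.753]
 [ 0.231  0.92   0.316]
 [ 0.817 -0.006 -0.577]]
```

View pics/c8.png

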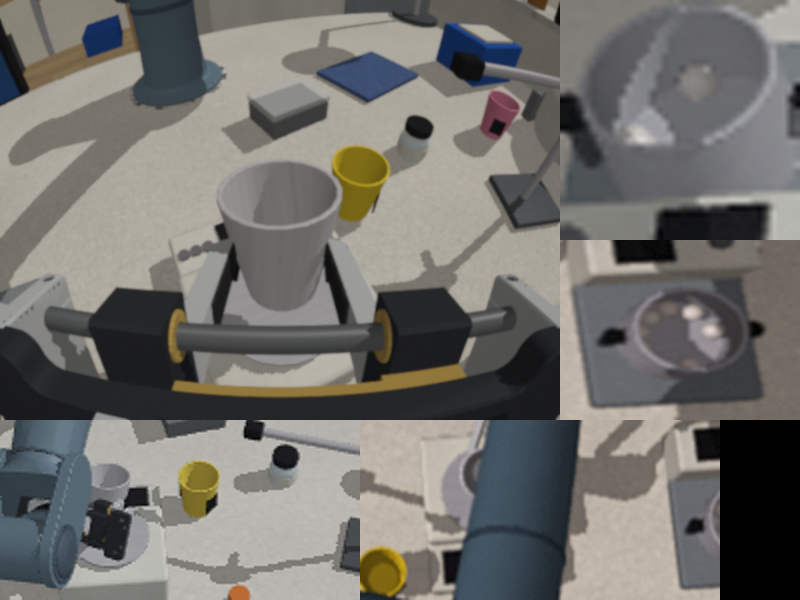

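The composite shows the empty cup held over the pan (rim x 218–342, y 160–224; foot at y 308), balls lying in the jar (right panels) and none seen outside.

Run:
```python
from pour import *
s,M=st();c=manip.camera_params('wrist');f=210/np.tan(np.radians(c['fovy']/2))
def proj(p):
    v=cv2.Rodrigues(c['rvec'])[0]@p+c['tvec'];r=np.hypot(v[0],v[1]);th=np.arctan2(r,v[2]);return np.array([c['cx']+f*th*v[0]/r,c['cy']+f*th*v[1]/r])
h=np.r_[M[:2,2],0];h/=np.linalg.norm(h);U=np.array([0,0,1.]);G=s['tcp_pos']+.003*M[:,2]
def mod(v):
    a,m,n=v;cc=np.sin(a)*h+np.cos(a)*U;p=np.cos(a)*h-np.sin(a)*U
    mo=G+m*cc+n*p;fo=mo-.085*cc
    return np.array([proj(mo-.037*p)[1],proj(mo+.037*p)[1],proj(fo-.026*p)[1],proj(mo+.037*M[:,1])[0]-proj(mo-.037*M[:,1])[0]])
o=np.array([224,160,308,124])
r=least_squares(lambda v:(mod(v)-o),[.1,.045,0]);print(np.degrees(r.x[0]),r.x,r.fun)
a,m,n=r.x;cc=np.sin(a)*h+np.cos(a)*U;p=np.cos(a)*h-np.sin(a)*U;fo=G+(m-.085)*cc+n*p
print('G',G,'foot centre',fo,'lowest',fo[2]-.026*np.sin(abs(a)))
```

```text
t 32.2 q [-0.241  0.763  1.101  0.16   2.222 -1.375] tcp [0.5951 0.0085 0.1783] F [-0.3 -0.5  0. ] w 0.0527 47.16618558391929
[[-0.528  0.391 -0.754]
 [ 0.23   0.92   0.316]
 [ 0.817 -0.007 -0.576]]
16.452738422744215 [0.28715446 0.03809073 0.00336775] [ 0.30653195 -1.60341886  1.28563266 -1.51248429]
G [0.59288462 0.00943507 0.17660443] foot centre [0.60215863 0.00554717 0.1306621 ] lowest 0.12329826824524931
```

Emit:
send_rows:
  series:
    - {"grip": -1, "translation": [-0.4, 0, 0.3], "twist": 0}
    - {"grip": -1, "translation": [-0.6, 0, 0.4], "twist": 0}
    - {"grip": -1, "translation": [-0.6, 0, 0.4], "twist": 0}
    - {"grip": -1, "translation": [-0.5, 0, 0.4], "twist": 0}
    - {"grip": -1, "translation": [-0.4, 0, 0.3], "twist": 0}
    - {"grip": -1, "translation": [-0.2, 0, 0.1], "twist": 0}
    - {"grip": -1, "translation": [0, 0, 0], "twist": 0}
    - {"grip": -1, "translation": [0, 0, 0], "twist": 0}
    - {"grip": -1, "translation": [0, 0, 0], "twist": 0}
    - {"grip": -1, "translation": [0, 0, 0], "twist": 0}

```text
clock: 33.2
tcp_pos: [0.5952, 0.0087, 0.1454]
eef_rot: [-0.451, 0.178, 0.87, 0.089]
contact_force: [0.2, -0.0, -0.8]
grip_width: 0.0527
gripper_force: 47.2
```

Emit:
send_rows:
  grip_force: 8
  series:
    - {"grip": -1, "translation": [0, 0, 0], "twist": 0}
    - {"grip": -1, "translation": [0, 0, 0], "twist": 0}
    - {"grip": -1, "translation": [-0.1, 0, 0.07], "twist": 0}
    - {"grip": -1, "translation": [-0.1, 0, 0.07], "twist": 0}
    - {"grip": -1, "translation": [-0.1, 0, 0.07], "twist": 0}
    - {"grip": -1, "translation": [-0.1, 0, 0.07], "twist": 0}
    - {"grip": -1, "translation": [-0.1, 0, 0.07], "twist": 0}
    - {"grip": -1, "translation": [0, 0, 0], "twist": 0}
    - {"grip": -1, "translation": [0, 0, 0], "twist": 0}
    - {"grip": -1, "translation": [0, 0, 0], "twist": 0}

```text
clock: 34.2
tcp_pos: [0.595, 0.0086, 0.139]
eef_rot: [-0.452, 0.178, 0.87, 0.089]
contact_force: [1.1, -0.2, -0.1]
grip_width: 0.055
gripper_force: 6.8
```

Run:
```python
from pour import *
s,M=st();print('G',s['tcp_pos']+.003*M[:,2])
F=[]
for i in range(5): manip.grab_frame('top');F.append(manip.read_state()['contact_force'])
print(np.mean(F,0).round(2))
```

```text
t 34.2 q [-0.241  0.805  1.111  0.154  2.172 -1.385] tcp [0.595  0.0086 0.139 ] F [ 1.1 -0.2 -0.1] w 0.055 6.829838101548376
[[-0.528  0.39  -0.754]
 [ 0.23   0.921  0.316]
 [ 0.817 -0.007 -0.576]]
G [0.5927736  0.00959088 0.13731854]
[ 0.13  0.52 -0.73]
```

Emit:
send_rows:
  grip_force: 6
  series:
    - {"grip": -1, "translation": [-0.08, 0, 0.06], "twist": 0}
    - {"grip": -1, "translation": [-0.08, 0, 0.06], "twist": 0}
    - {"grip": -1, "translation": [-0.08, 0, 0.06], "twist": 0}
    - {"grip": -1, "translation": [-0.08, 0, 0.06], "twist": 0}
    - {"grip": -1, "translation": [-0.08, 0, 0.06], "twist": 0}
    - {"grip": -1, "translation": [-0.08, 0, 0.06], "twist": 0}
    - {"grip": -1, "translation": [0, 0, 0], "twist": 0}
    - {"grip": -1, "translation": [0, 0, 0], "twist": 0}
    - {"grip": -1, "translation": [0, 0, 0], "twist": 0}
    - {"grip": -1, "translation": [0, 0, 0], "twist": 0}

```text
clock: 35.45
tcp_pos: [0.5949, 0.0087, 0.133]
eef_rot: [-0.452, 0.178, 0.87, 0.089]
contact_force: [1.0, 0.2, -0.2]
grip_width: 0.0553
gripper_force: 5.1
```

```bash
cat > f.py <<'E'
from pour import *
s,M=st();print('G',s['tcp_pos']+.003*M[:,2])
F=[]
for i in range(5): w=manip.grab_frame('wrist');F.append(manip.read_state()['contact_force'])
print(np.mean(F,0).round(2))
a=np.load('cw.npy').astype(int)
# rim/wall column profile at image centre: rows of strong vertical gradient
col=w[140:330,272:290].mean((1,2));g=np.diff(col);i=np.argsort(-abs(g))[:10];print(sorted((int(k)+140,int(g[k])) for k in i))
E
python3 f.py
```

```text
t 35.45 q [-0.241  0.811  1.112  0.153  2.164 -1.386] tcp [0.5949 0.0087 0.133 ] F [ 1.   0.2 -0.2] w 0.0553 5.111040760648393
[[-0.528  0.39  -0.754]
 [ 0.23   0.921  0.316]
 [ 0.817 -0.007 -0.576]]
G [0.59259653 0.00959959 0.13130559]
[ 0.01  0.28 -0.68]
[(169, -10), (170, -14), (171, -12), (213, 9), (214, 15), (215, 8), (217, -16), (218, -14), (324, -9), (325, -10)]
```

Emit:
send_rows:
  series:
    - {"grip": -1, "translation": [-0.08, 0, 0.06], "twist": 0}
    - {"grip": -1, "translation": [-0.08, 0, 0.06], "twist": 0}
    - {"grip": -1, "translation": [-0.08, 0, 0.06], "twist": 0}
    - {"grip": -1, "translation": [-0.08, 0, 0.06], "twist": 0}
    - {"grip": -1, "translation": [0, 0, 0], "twist": 0}
    - {"grip": -1, "translation": [0, 0, 0], "twist": 0}
    - {"grip": -1, "translation": [0, 0, 0], "twist": 0}
    - {"grip": -1, "translation": [0, 0, 0], "twist": 0}
    - {"grip": -1, "translation": [0, 0, 0], "twist": 0}
    - {"grip": -1, "translation": [0, 0, 0], "twist": 0}

```text
clock: 36.7
tcp_pos: [0.5953, 0.0086, 0.1313]
eef_rot: [-0.452, 0.178, 0.87, 0.089]
contact_force: [2.0, -1.7, 7.9]
grip_width: 0.0549
gripper_force: 5.9
```

```bash
python3 f.py; python3 -c "
import numpy as np
w=np.load('cw.npy');col=w[140:330,272:290].mean((1,2));g=np.diff(col);i=np.argsort(-abs(g))[:10];print('before',sorted((int(k)+140,int(g[k])) for k in i))"
```

```text
t 36.7 q [-0.241  0.814  1.111  0.154  2.162 -1.387] tcp [0.5953 0.0086 0.1313] F [ 2.  -1.7  7.9] w 0.0549 5.923936554281681
[[-0.529  0.39  -0.754]
 [ 0.229  0.921  0.316]
 [ 0.817 -0.006 -0.576]]
G [0.59298939 0.00953406 0.12957148]
[ 1.67 -0.53  7.79]
[(168, -13), (169, -14), (170, -9), (212, 11), (213, 15), (215, -9), (216, -16), (217, -11), (324, -8), (325, -10)]
before [(160, -12), (161, -16), (224, 14), (225, 14), (228, -15), (229, -17), (310, 15), (324, -18), (325, -27), (326, -16)]
```

Emit:
send_rows:
  grip_force: 10
  series:
    - {"grip": -1, "translation": [0, 0, 0], "twist": 0}
    - {"grip": -1, "translation": [0.41, 0, -0.29], "twist": 0}
    - {"grip": -1, "translation": [0.29, 0, 0.41], "twist": 0}
    - {"grip": -1, "translation": [0.29, 0, 0.41], "twist": 0}
    - {"grip": -1, "translation": [0.29, 0, 0.41], "twist": 0}
    - {"grip": -1, "translation": [0.29, 0, 0.41], "twist": 0}
    - {"grip": -1, "translation": [-0.16, 0, 0.12], "twist": 0}
    - {"grip": -1, "translation": [-0.16, 0, 0.12], "twist": 0}
    - {"grip": -1, "translation": [0, 0, 0], "twist": 0}
    - {"grip": -1, "translation": [0, 0, 0], "twist": 0}

```text
clock: 37.95
tcp_pos: [0.5766, 0.0164, 0.1314]
eef_rot: [-0.452, 0.178, 0.87, 0.089]
contact_force: [1.2, -0.7, 4.5]
grip_width: 0.0548
gripper_force: 9.1
```

```bash
python3 f.py
```

```text
t 37.95 q [-0.237  0.77   1.18   0.155  2.136 -1.387] tcp [0.5766 0.0164 0.1314] F [ 1.2 -0.7  4.5] w 0.0548 9.14563014084706
[[-0.529  0.39  -0.754]
 [ 0.23   0.921  0.316]
 [ 0.817 -0.006 -0.576]]
G [0.57434685 0.01737105 0.12963888]
[ 0.81 -0.68  5.55]
[(167, -10), (168, -14), (169, -12), (213, 12), (214, 15), (216, -8), (217, -17), (218, -12), (324, -8), (325, -9)]
```

Emit:
send_rows:
  grip_force: 4
  series:
    - {"grip": -1, "translation": [0, 0, 0], "twist": 0}
    - {"grip": -1, "translation": [0, 0, 0], "twist": 0}
    - {"grip": -1, "translation": [-0.2, 0, -0.23], "twist": 0}
    - {"grip": -1, "translation": [-0.21, 0, -0.22], "twist": 0}
    - {"grip": -1, "translation": [-0.23, 0, -0.21], "twist": 0}
    - {"grip": -1, "translation": [-0.24, 0, -0.2], "twist": 0}
    - {"grip": -1, "translation": [0, 0, 0], "twist": 0}
    - {"grip": -1, "translation": [0, 0, 0], "twist": 0}
    - {"grip": -1, "translation": [0, 0, 0], "twist": 0}
    - {"grip": -1, "translation": [0, 0, 0], "twist": 0}

```text
clock: 39.2
tcp_pos: [0.5871, 0.0119, 0.1276]
eef_rot: [-0.452, 0.178, 0.87, 0.089]
contact_force: [1.1, -0.5, 2.1]
grip_width: 0.055
gripper_force: 3.7
```

```bash
python3 f.py
```

```text
t 39.2 q [-0.239  0.799  1.142  0.153  2.146 -1.388] tcp [0.5871 0.0119 0.1276] F [ 1.1 -0.5  2.1] w 0.055 3.7252308324241312
[[-0.528  0.39  -0.754]
 [ 0.23   0.921  0.316]
 [ 0.817 -0.007 -0.576]]
G [0.58484599 0.0128644  0.12591252]
[1.06 0.48 1.99]
[(158, -12), (159, -16), (160, -12), (222, 15), (223, 12), (226, -18), (227, -16), (324, -14), (325, -24), (326, -14)]
```

Emit:
send_rows:
  series:
    - {"grip": -1, "translation": [-0.26, 0, -0.19], "twist": 0}
    - {"grip": -1, "translation": [-0.27, 0, -0.18], "twist": 0}
    - {"grip": -1, "translation": [-0.29, 0, -0.16], "twist": 0}
    - {"grip": -1, "translation": [0, 0, 0], "twist": 0}
    - {"grip": -1, "translation": [0, 0, 0], "twist": 0}
    - {"grip": -1, "translation": [0, 0, 0], "twist": 0}
    - {"grip": -1, "translation": [0, 0, 0], "twist": 0}
    - {"grip": -1, "translation": [0, 0, 0], "twist": 0}
    - {"grip": -1, "translation": [0, 0, 0], "twist": 0}
    - {"grip": -1, "translation": [0, 0, 0], "twist": 0}

```text
clock: 40.45
tcp_pos: [0.5955, 0.0083, 0.1242]
eef_rot: [-0.452, 0.178, 0.87, 0.089]
contact_force: [-0.8, -0.4, -0.0]
grip_width: 0.055
gripper_force: 3.4
```

```bash
python3 f.py
```

```text
t 40.45 q [-0.241  0.823  1.111  0.152  2.154 -1.388] tcp [0.5955 0.0083 0.1242] F [-0.8 -0.4 -0. ] w 0.055 3.4184918498795014
[[-0.528  0.39  -0.754]
 [ 0.23   0.921  0.316]
 [ 0.817 -0.007 -0.576]]
G [0.59327172 0.00923781 0.1224476 ]
[-0.26  0.12 -0.46]
[(152, -10), (153, -16), (154, -15), (229, 14), (230, 17), (234, -16), (235, -18), (324, -19), (325, -27), (326, -16)]
```

Emit:
send_rows:
  series:
    - {"grip": -1, "translation": [-0.33, 0, -0.13], "twist": 0}
    - {"grip": -1, "translation": [-0.33, 0, -0.13], "twist": 0}
    - {"grip": -1, "translation": [-0.16, 0, -0.05], "twist": 0}
    - {"grip": -1, "translation": [0, 0, 0], "twist": 0}
    - {"grip": -1, "translation": [0, 0, 0], "twist": 0}
    - {"grip": -1, "translation": [0, 0, 0], "twist": 0}
    - {"grip": -1, "translation": [0, 0, 0], "twist": 0}
    - {"grip": -1, "translation": [0, 0, 0], "twist": 0}
    - {"grip": -1, "translation": [0, 0, 0], "twist": 0}
    - {"grip": -1, "translation": [0, 0, 0], "twist": 0}

```text
clock: 41.7
tcp_pos: [0.6023, 0.0055, 0.1195]
eef_rot: [-0.452, 0.178, 0.87, 0.089]
contact_force: [2.8, 1.2, 3.2]
grip_width: 0.0545
gripper_force: 3.7
```

```bash
python3 f.py
```

```text
t 41.7 q [-0.242  0.844  1.085  0.151  2.158 -1.389] tcp [0.6023 0.0055 0.1195] F [2.8 1.2 3.2] w 0.0545 3.683057909802301
[[-0.528  0.39  -0.754]
 [ 0.23   0.921  0.316]
 [ 0.817 -0.006 -0.576]]
G [0.6000547  0.00641947 0.11776115]
[2.4  0.6  2.83]
[(148, -14), (149, -17), (150, -10), (237, 16), (238, 12), (242, -16), (243, -17), (324, -19), (325, -27), (326, -16)]
```

Emit:
send_rows:
  series:
    - {"grip": -1, "translation": [-0.12, 0, -0.16], "twist": 0}
    - {"grip": -1, "translation": [0, 0, 0], "twist": 0}
    - {"grip": 0.2, "translation": [0, 0, 0], "twist": 0}
    - {"grip": 0.25, "translation": [0, 0, 0], "twist": 0}
    - {"grip": 0.3, "translation": [0, 0, 0], "twist": 0}
    - {"grip": 0.4, "translation": [0, 0, 0], "twist": 0}
    - {"grip": 0.6, "translation": [0, 0, 0], "twist": 0}
    - {"grip": 0.8, "translation": [0, 0, 0], "twist": 0}
    - {"grip": 1, "translation": [0, 0, 0], "twist": 0}
    - {"grip": 1, "translation": [0, 0, 0], "twist": 0}

```text
clock: 42.95
tcp_pos: [0.6041, 0.0047, 0.1192]
eef_rot: [-0.452, 0.178, 0.87, 0.089]
contact_force: [0.0, 0.3, -0.4]
grip_width: 0.0929
gripper_force: 0.0
```

```bash
python3 f.py
python3 - <<'E'
from h import *
w=manip.grab_frame('wrist')
for y in (180,190,200,210):
    r=w[y-2:y+3,150:420].mean((0,2));g=np.diff(r);i=np.argsort(-abs(g))[:6];print(y,sorted((int(k)+150,int(g[k])) for k in i))
E
```

```text
t 42.95 q [-0.243  0.849  1.078  0.151  2.16  -1.389] tcp [0.6041 0.0047 0.1192] F [ 0.   0.3 -0.4] w 0.0929 0.0
[[-0.528  0.39  -0.754]
 [ 0.23   0.921  0.316]
 [ 0.817 -0.007 -0.576]]
G [0.60183033 0.00560021 0.11747192]
[-0.08 -0.39 -0.35]
[(147, -13), (148, -18), (149, -11), (237, 17), (238, 11), (242, -17), (243, -17), (323, -16), (324, -18), (325, -15)]
180 [(338, 18), (343, -19), (344, -27), (345, -19), (373, 22), (374, 23)]
190 [(205, -32), (206, -35), (207, -28), (216, 41), (217, 37), (341, 22)]
200 [(208, -20), (210, -25), (211, -27), (216, 40), (217, 35), (340, 22)]
210 [(203, 22), (214, -27), (215, -31), (219, 31), (220, 33), (221, 22)]
```

Run:
```python
from h import *
for u,v in((280,148),(280,240),(216,190),(343,185)): print(at('wrist',u,v,.163))
```

```text
[0.5678 0.0203 0.163 ]
[ 0.63   -0.0062  0.163 ]
[ 0.5858 -0.0262  0.163 ]
[0.6105 0.0407 0.163 ]
```

Emit:
send_rows:
  series:
    - {"grip": 1, "translation": [0, 0, -1], "twist": 0}
    - {"grip": 1, "translation": [0, 0, -2], "twist": 0}
    - {"grip": 1, "translation": [0, 0, -3], "twist": 0}
    - {"grip": 1, "translation": [0, 0, -3], "twist": 0}
    - {"grip": 1, "translation": [0, 0, -3], "twist": 0}
    - {"grip": 1, "translation": [0, 0, -3], "twist": 0}
    - {"grip": 1, "translation": [2, 0, -2], "twist": 0}
    - {"grip": 1, "translation": [2, 0, -1], "twist": 0}
    - {"grip": 1, "translation": [0, 0, 0], "twist": 0}
    - {"grip": 1, "translation": [0, 0, 0], "twist": 0}

```text
clock: 44.25
tcp_pos: [0.7185, -0.0426, 0.2565]
eef_rot: [-0.451, 0.178, 0.87, 0.089]
contact_force: [0.1, -0.0, -0.7]
grip_width: 0.0941
gripper_force: 0.0
```

Run:
```python
from h import *
s,M=st()
W=manip.grab_frame('wrist')
c=manip.camera_params('wrist');f=210/np.tan(np.radians(c['fovy']/2))
def proj(p):
    v=cv2.Rodrigues(c['rvec'])[0]@p+c['tvec'];r=np.hypot(v[0],v[1]);th=np.arctan2(r,v[2]);return np.array([c['cx']+f*th*v[0]/r,c['cy']+f*th*v[1]/r])
P=np.array([.602,.006,.078])
print('expected foot,rim px',proj(P),proj(P+[0,0,.085]),'pan c',proj(np.array([.592,.01,.078])))
h=np.r_[M[:2,2],0];h/=np.linalg.norm(h)
print('rim near/far',proj(P+[0,0,.085]-.037*h),proj(P+[0,0,.085]+.037*h))
x0=int(proj(P)[0]);col=W[60:330,x0-6:x0+6].mean((1,2));g=np.diff(col);i=np.argsort(-abs(g))[:12];print(x0,sorted((int(k)+60,int(g[k])) for k in i))
for n in('top','scene'):
    k=manip.camera_params(n);ff=210/np.tan(np.radians(k['fovy']/2));K=np.array([[ff,0,k['cx']],[0,ff,k['cy']],[0,0,1]])
    print(n,cv2.projectPoints(np.array([P+[0,0,.085],[.531,-.36,.06]]),k['rvec'],k['tvec'],K,None)[0][:,0])
```

```text
t 44.25 q [-0.262  1.098  0.421  0.201  2.564 -1.316] tcp [ 0.7185 -0.0426  0.2565] F [ 0.1 -0.  -0.7] w 0.0941 0.0
[[-0.53   0.39  -0.753]
 [ 0.23   0.921  0.315]
 [ 0.816 -0.006 -0.578]]
expected foot,rim px [280.19508438 232.49594676] [279.84037572 189.47253081] pan c [280.02570096 225.82445035]
rim near/far [280.00390316 216.10433165] [279.69693866 166.22478074]
280 [(125, 21), (126, 23), (127, 18), (165, -16), (166, -19), (209, 16), (212, -21), (213, -16), (276, 16), (324, -19), (325, -32), (326, -21)]
top [[304.47313714 204.14820033]
 [428.50509552 230.15888347]]
scene [[252.27553751 192.83551525]
 [147.64592516 200.49583322]]
```

Run:
```python
from h import *
for n in('top','scene'):
    a=cv2.resize(cv2.imread(f'pics/{n}0.png'),(560,420),interpolation=cv2.INTER_AREA).astype(int);b=manip.grab_frame(n)[:,:,::-1].astype(int)
    d=((b-a).max(2)>35).astype(np.uint8)
    k,l,st_,ce=cv2.connectedComponentsWithStats(d)
    print(n,[(ce[i].round().astype(int).tolist(),int(st_[i][4])) for i in range(1,k) if 6<=st_[i][4]<=150])
w=manip.grab_frame('wrist')
```

```text
top [([308, 95], 12), ([308, 128], 22), ([321, 136], 21), ([306, 138], 8), ([431, 222], 12), ([354, 418], 9)]
scene [([267, 56], 11), ([437, 78], 20), ([429, 109], 24), ([353, 165], 35), ([168, 200], 41), ([155, 221], 78)]
```

Run:
```python
from h import *
a=cv2.resize(cv2.imread('pics/scene0.png'),(560,420),interpolation=cv2.INTER_AREA);b=manip.grab_frame('scene')[:,:,::-1]
for (x,y) in((168,200),(155,221)):
    for im in(a,b): print(im[y-6:y+7:2,x-8:x+9:2].mean(2).astype(int).tolist())
for u,v in((168,200),(155,221)):print(at('scene',u,v,.05),at('scene',u,v,.1))
t=manip.grab_frame('top')
print(t[214:246:2,414:448:2].mean(2).astype(int))
```

```text
[[144, 134, 54, 29, 50, 118, 122, 124, 119], [136, 124, 32, 26, 29, 92, 121, 125, 124], [135, 127, 66, 22, 34, 114, 120, 127, 125], [135, 128, 90, 82, 51, 100, 121, 127, 128], [134, 127, 88, 103, 52, 81, 122, 127, 137], [133, 136, 128, 79, 51, 74, 121, 126, 147], [132, 136, 136, 115, 112, 117, 124, 121, 156]]
[[144, 82, 18, 20, 133, 99, 101, 108, 101], [135, 79, 18, 53, 100, 98, 127, 104, 100], [134, 84, 51, 99, 100, 99, 105, 89, 84], [139, 86, 91, 100, 99, 119, 68, 67, 67], [138, 87, 100, 100, 100, 104, 61, 68, 67], [137, 96, 100, 100, 111, 104, 60, 64, 67], [111, 99, 99, 110, 104, 104, 101, 61, 67]]
[[36, 35, 31, 26, 27, 27, 80, 175, 175], [28, 26, 27, 26, 27, 28, 94, 176, 177], [28, 27, 27, 27, 27, 28, 113, 176, 176], [27, 27, 27, 27, 27, 30, 134, 175, 174], [28, 27, 27, 27, 26, 32, 155, 174, 175], [27, 25, 26, 28, 34, 45, 163, 174, 174], [133, 141, 162, 163, 164, 165, 175, 174, 173]]
[[22, 28, 28, 28, 52, 99, 100, 109, 104], [28, 26, 28, 31, 99, 98, 102, 103, 104], [28, 28, 28, 63, 98, 99, 119, 104, 104], [27, 28, 36, 99, 99, 104, 99, 104, 105], [28, 27, 84, 100, 98, 129, 104, 10
[... 631 characters left out ...]
 88  98  91  84  88  87  85  93 132  96  81  84  69  56  55]
 [101 102  88  84  86  85  84  84  85  91 126  99  80  96 101  70  53]
 [ 61  99 101  86  86  85  86  86  86  84  84  81  86 102 107  78  53]
 [ 58  91  96  86  85  87  85  86  88  85  85  85  82  94  96  64  54]
 [ 55  79  84  84  85  85  85  84  85  84  84  85  85  81  81  61  53]
 [ 54  75  90  86  87  87  88  85  84  84  86  85  86  84  83  61  52]
 [ 56  61  90  86  85  86  85  85  86  85  84  85  86  85  83  57  52]
 [ 57  56  69  84  85  86  86  86  86  86  84  87  85  83  78  53  52]
 [ 57  57  56  73  87  87  86  86  81  87  87  86  85  85  61  53  69]
 [ 59  60  59  58  70  86  90  81  87 102 101  86  85  69  59  71  75]]
```

```bash
python3 -c "
from bench import manip
print(manip.sign_off())"
```

```text
the job is handed in; nothing more can be done
None
```

I poured the balls into the jar, stood the emptied cup upright on the balance pan about 7 mm from its centre, and handed the job in at about 44 s. I didn't count all seven balls: after the pour the force reading matched an empty cup, and I saw no balls outside the jar.

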